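Peel the empty tray out of the biscuit tin

TASK

The top layer of the biscuit tin is finished: fold the lid back until it stands a little past upright (not laid far back), then peel the empty upper tray off the full one it sticks to, lifting it at one corner while the opposite corner is still down, so that the lower tray stays lying in the tin. Take the empty tray out and hold it out level, well clear to the left or right of the tin and at least 15 cm above the desk, for me to take from the gripper: finish while holding it still, and leave the other things on the desk alone.

Things in the scene. Friction and masses are not known exactly. Their poses are not given: they have to be found in the camera images.
- tin: Base of the plain steel biscuit tin, fixed on the desk: 166 (x) x 226 (y) x 50 mm outside, walls and floor 3 mm, open top. Origin at the middle of its underside. x points from its front (robot side) to the hinge side, y along the hinge, z up; yaw up to 0.3 rad either way.
- tin_hinge (a point): Middle of the lid's hinge line, on the far upper rim of the tin's base, 83 mm along the tin's x from its middle and 50 mm above the desk. Axes as the tin's.
- lid (a joint): Angle of the tin's lid about its hinge, rad: 0 shut, 1.57 upright, 2.3 its stop, leaning far back. The lid is a steel pan, 166 x 226 x 28 mm deep, wall 3 mm, 130 g. The hinge is stiff: the lid stays wherever it is left, and 2 to 3 N at its free edge move it. It starts about half open (0.55 to 0.95), slanting over the trays.
- lid_edge (a point): Middle of the lid's free edge, the 3 mm lip of its front wall, 226 mm long, 166 mm from the hinge line. Axes as the tin's when shut; they turn with the lid. With the lid half open the lip is its part nearest the robot: a finger hanging in front of it can push it away from the robot, up and over.
- tray_mid (a point): Middle of the empty upper tray, on its deck's top face, 51 mm above the desk (1 mm above the tin's rim) at the start. White formed plastic, 156 (x) x 216 (y) mm, about 80 g; deck 3 mm thick, lying on the lower tray's rim; six square 54 mm wells reach 15 mm below this point; a stacking post near each corner. Axes as the tin's at the start.
- top_tray: The upper tray; origin 15 mm below tray_mid. A skirt of 145 x 205 mm, 11 mm deep under the deck, nests in the lower tray. It sticks to the lower tray at its four corners: near each corner its skirt is pinched by a dimple of the lower rim, which holds with 2 to 3 N and lets go once that corner is about 8 mm up. Peeled from a corner it lets go one corner after another; pulled straight up, it brings the lower tray along.
- lower_mid (a point): Middle of the lower tray, half-way up (25 mm above the desk).
- lower_tray: The lower tray, white formed plastic, 158 x 218 x 45 mm, loose but snug in the tin, 1 mm play all round, full of round biscuits, about 0.6 kg; origin at the middle of its underside. Its rim is 48 mm above the desk, 3.5 mm thick.
- post_fr (a point): Centre of the front right post of the upper tray (front = robot side, left = the robot's left): a moulded block 18 x 18 mm, 22 mm tall, on the deck. This point is half-way up, at x -66, y -97, z +11 mm from tray_mid; 62 mm above the desk at the start. Can be pinched from above across x or y: with the lid back nothing around it is higher than the deck.
- post_fl (a point): Centre of the front left post of the upper tray (front = robot side, left = the robot's left): a moulded block 18 x 18 mm, 22 mm tall, on the deck. This point is half-way up, at x -66, y 97, z +11 mm from tray_mid; 62 mm above the desk at the start. Can be pinched from above across x or y: with the lid back nothing around it is higher than the deck.
- post_br (a point): Centre of the back right post of the upper tray (front = robot side, left = the robot's left): a moulded block 18 x 18 mm, 22 mm tall, on the deck. This point is half-way up, at x 66, y -97, z +11 mm from tray_mid; 62 mm above the desk at the start. Can be pinched from above across x or y: with the lid back nothing around it is higher than the deck.
- post_bl (a point): Centre of the back left post of the upper tray (front = robot side, left = the robot's left): a moulded block 18 x 18 mm, 22 mm tall, on the deck. This point is half-way up, at x 66, y 97, z +11 mm from tray_mid; 62 mm above the desk at the start. Can be pinched from above across x or y: with the lid back nothing around it is higher than the deck.
- mug: Bystander: white mug, 80 mm across, 92 mm tall; origin at the middle of its foot.
- tumbler: Bystander: grey drinking tumbler with lid and straw, 84 mm across, 132 mm tall, straw to 185 mm; origin at the middle of its foot.
- glasses_case: Bystander: black glasses case, 62 x 158 x 40 mm, lying; origin at the middle of its underside.
- tablet_stand: Bystander: tablet leaning in a folding stand, 105 x 250 mm, about 170 mm tall; origin at the middle of its underside.

How it is judged:
On the way, in this order (a step that is already met when the one before it is completed fails the run):
1. the lid stands a little past upright (92 to 117 degrees open) (value of joint lid between 1.6 and 2.05 rad), for 0.2 s.
2. one corner of the upper tray is peeled up by at least 15 mm while the opposite corner is still down (within 7 mm) (((height (world z) of post_fr above 0.077 m and height (world z) of post_bl below 0.069 m) or (height (world z) of post_fl above 0.077 m and height (world z) of post_br below 0.069 m) or (height (world z) of post_br above 0.077 m and height (world z) of post_fl below 0.069 m) or (height (world z) of post_bl above 0.077 m and height (world z) of post_fr below 0.069 m))), for 0.1 s.
3. the whole upper tray is off the stack, every corner at least 50 mm up (height (world z) of each of post_fr, post_fl, post_br, post_bl above 0.112 m), for 0.1 s.
At the end, for the whole second after the job is handed in: The gripper alone holds the upper tray still: level within 11 degrees, deck 150 mm or more above the desk, its middle 210 mm or more sideways from the lower tray's; the lid is 92 to 117 degrees open; the lower tray lies flat in the tin, within 10 mm of its place; bystanders within 30 mm (all of step 1 and height (world z) of tray_mid above 0.15 m and angle between tray_mid's own z axis and vertical below 0.2 rad and horizontal distance between tray_mid and lower_mid above 0.21 m and contact force between top_tray and the fingers above 1 N and contact force between top_tray and tin below 0.05 N and contact force between top_tray and lower_tray below 0.05 N and contact force between top_tray and mug below 0.05 N and contact force between top_tray and tumbler below 0.05 N and contact force between top_tray and glasses_case below 0.05 N and contact force between top_tray and tablet_stand below 0.05 N and linear speed of top_tray below 0.03 m/s and angular speed of top_tray below 0.15 rad/s and distance of lower_mid from where it was at the start of the episode below 0.01 m and angle between lower_mid's own z axis and vertical below 0.04 rad and distance of each of mug, tumbler, glasses_case, tablet_stand from where it was at the start of the episode below 0.03 m); the arm keeps its last pose, push and grip.
It fails at once if the lower tray is lifted or dragged with the upper one (more than 12 mm) (distance of lower_mid from where it was at the start of the episode above 0.012 m).
It fails at once if the mug is pushed (more than 30 mm) (distance of mug from where it was at the start of the episode above 0.03 m).
It fails at once if the tumbler is pushed (more than 30 mm) (distance of tumbler from where it was at the start of the episode above 0.03 m).
It fails at once if the glasses case is pushed (more than 30 mm) (distance of glasses_case from where it was at the start of the episode above 0.03 m).
It fails at once if the tablet stand is pushed (more than 30 mm) (distance of tablet_stand from where it was at the start of the episode above 0.03 m).
It also fails if it takes over 64 s, if anything falls off the work surface, if the arm or the gripper's body presses on something with over 40 N, if the wrist force passes 120 N, or if a joint passes its speed limit or range.

ROBOT

A 6-joint arm with a two-finger parallel gripper is mounted at the origin on the work surface. World frame = base frame: x ahead of the robot, y to its left, z up, the work surface at z = 0. Lengths are in m, angles in rad, forces in N, time in s.
With the tool pointing down it reaches from about 0.3 to 0.85 m from the base axis. Payload 5.4 kg.
Tool frame: the origin (TCP) lies at the very end of the fingers, on their centre line; the grasp point (between the pads) lies 19 mm behind it (env.pinch_z is the distance from the TCP to the grasp point, in m); y points along the fingers, x is the direction in which the jaws open and shut, and the axes are right-handed (so a half turn about y gives the same grasp; the last joint's range is limited). The gripper opens to 85 mm and grips with 20 to 120 N. Pads are 22 mm wide; open, the fingers measure 114 mm over their backs; the gripper's body (76 mm by 85 mm) begins 54 mm behind the grasp point. The pads swing forward as they close: fully open they stand 13 mm farther back than shut.
Start: joints at [-1.445, 0.158, 1.597, -0, 1.386, -0.21], TCP at [0.189, -0.543, 0.231] pointing down, gripper open.
Joint ranges: [-2.91, 2.91], [-0.94, 2.29], [0.18, 2.7], [-1.29, 4.43], [0.17, 2.64], [-3, 3]. Speed limits (rad/s): [2.57, 2.57, 3.14, 3.14, 3.14, 3.14].

INTERFACE

Orientations are given as a 3x3 rotation matrix whose columns are the frame's x, y, z axes.
In Python, from station import env gives the robot as it stands.
- The arm moves only by the tool send_rows, never from a script. Its argument "targets" is a list of rows, each an object with "hand": the opening, from -1 (shut) to 1 (fully open); "xyz": the shift along the tool's x, y, z in cm, a list of three; "roll": the turn about the tool's y in degrees. A call has 1 to 10 rows; each row is the pose to reach, as a shift and turn from the pose commanded when the call began, along the tool's axes at that moment; what a row does not reach only later rows make up. A row lasts 1/10 s, in which the tool goes at most 50 mm and 8.59 degrees, less where a joint would pass 70% of its speed; a pose out of reach is approached as far as the arm can. A call with a gripper value outside its range is refused whole. The fingers move at their own pace and stop on an object; "grip_force" is the grip in N (left out, the last holds). Time passes only in rows, so rows that repeat a pose let the fingers close. It gives the time, the measured TCP pose, the force and the opening at its end, in the units of the state.
- env.get_obs(): the state, without advancing time (a new reading comes with each control period).
- env.camera(name): name is "side" or "top"; returns the picture (420x560x3 uint8, blue, green, red); there is no depth.
- env.calibration(name): a dict with "vfov" (degrees; the focal length in pixels is half the picture's height over the tangent of half this angle, whatever the lens; pixels are square), "cx", "cy" (the principal point, pixels), "k1" (the pictures are not rectified: a ray, as slopes to the right and down, at radius r is drawn at 1 + k1 r^2 times it, then the intrinsics apply), "rvec" (rotation vector, rad) and "tvec" (3), from world to camera coordinates, as OpenCV has them. Camera axes: x right, y down, z forward; pixel columns grow to the right and rows downward; lengths in m; the calibration is good to about 2 mm. A picture is of the moment at which its call begins. calibration takes no time and is no camera call.
- env.hand_in(): hands the job in, once; it reports no verdict.
The state is a dict: "time_s": time; "joint_positions": joint angles; "qvel": joint speeds; "joint_torque": joint torques, N m; "eef_pos": TCP position; "tcp_rot": TCP orientation; "wrist_force": force on the tool from outside, world axes, zero at the start; "wrist_torque": the same for the moment, N m; "grip_width": finger opening in m.
Only numpy, scipy, OpenCV 4.12 (cv2) and the standard library are available. Lean on these libraries where they do the work, as an engineer would, in place of code of your own. Each camera call takes 0.05 s, during which the arm holds its last target.

## Working session

There is one attempt and no reset: what is moved stays moved. The work goes in short steps, Python scripts to look and compute and a tool call to move; the robot and the scene stay as the last step left them, time stands still between calls to the robot, and variables do not carry over. Pictures are saved under pics/ and viewed, and the job is handed in when it is done.

Besides the shell and the picture viewer there is one more tool, called after "Emit:" as a command line: name --argument value ..., lists and objects as JSON in quotes. send_rows: Moves the arm, as the interface text tells. Its arguments: {"type":"object","properties":{"targets":{"type":"array"},"grip_force":{"type":"number"}},"required":["targets"]}

```bash
ls -la; mkdir -p pics; python3 - <<'E'
from station import env
import cv2,numpy as np
np.set_printoptions(precision=4,suppress=True)
o=env.get_obs()
for k,v in o.items(): print(k,np.array(v))
print(env.pinch_z)
for n in("side","top"):
    cv2.imwrite(f"pics/{n}0.png",env.camera(n)); print(n,env.calibration(n))
E
```

```text
total 12
drwxr-xr-x  3 agent agent 4096 Dec  7 15:08 .
drwxr-xr-x 23 root  root  4096 Dec  7 15:08 ..
drwxr-xr-x  2 agent agent 4096 Dec  7 15:08 pics
time_s 0.0
joint_positions [-1.4451  0.1591  1.5983 -0.      1.3862 -0.2101]
qvel [-0.0007  0.0003 -0.0005 -0.0011  0.0002 -0.0008]
joint_torque [ -0.0004 -39.5995 -33.1431  -0.0002   0.0083  -0.    ]
eef_pos [ 0.1894 -0.5423  0.2303]
tcp_rot [[ 0.3295 -0.0002  0.9441]
 [-0.9441  0.0019  0.3295]
 [-0.0019 -1.      0.0004]]
wrist_force [ 0.1867 -0.3722  0.1384]
wrist_torque [-0.0452  0.0438 -0.0041]
grip_width 0.08534558375250767
0.0187
side {'vfov': 49.777688013018704, 'cx': 279.12230150019315, 'cy': 212.75709974468222, 'k1': -0.1011197047002437, 'rvec': array([ 0.616 , -2.4696,  1.369 ]), 'tvec': array([0.4455, 0.1887, 0.9573])}
top {'vfov': 49.07925449366239, 'cx': 281.2123741085819, 'cy': 209.6259939884008, 'k1': 0.014377938169679916, 'rvec': array([ 2.1888, -2.1575,  0.1452]), 'tvec': array([-0.0463,  0.5201,  1.2093])}
```

View pics/side0.png

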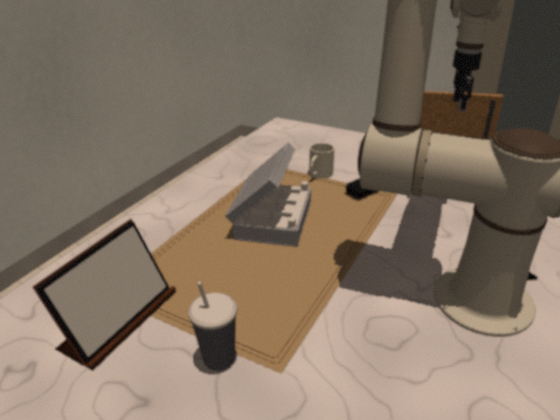

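View pics/top0.png

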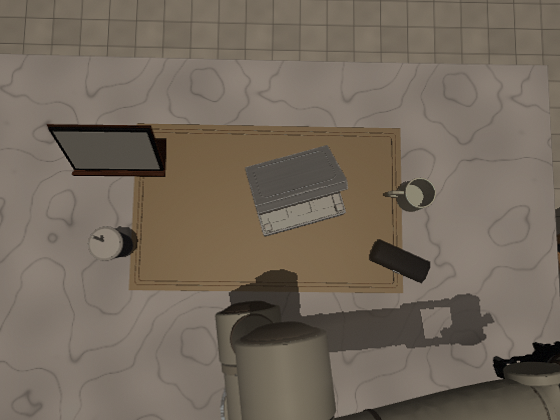

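```bash
cat > h.py <<'E'
import numpy as np,cv2
from station import env
np.set_printoptions(precision=4,suppress=True)
def cal(n):
    c=env.calibration(n);f=210/np.tan(np.radians(c['vfov']/2))
    K=np.array([[f,0,c['cx']],[0,f,c['cy']],[0,0,1.]]);d=np.array([c['k1'],0,0,0,0.])
    R=cv2.Rodrigues(np.array(c['rvec'],float))[0];return K,d,R,np.array(c['tvec'],float)
def ray(n,uv):
    K,d,R,t=cal(n);p=cv2.undistortPoints(np.array(uv,float).reshape(-1,1,2),K,d).reshape(-1,2)
    D=np.c_[p,np.ones(len(p))]@R;C=-R.T@t;return C,D
def plane(n,uv,z):
    C,D=ray(n,uv);return C+D*((z-C[2])/D[:,2])[:,None]
def proj(n,P):
    K,d,R,t=cal(n);return cv2.projectPoints(np.array(P,float).reshape(-1,1,3),cv2.Rodrigues(R)[0],t,K,d)[0].reshape(-1,2)
def tri(a,b):
    (C1,D1),(C2,D2)=ray("side",a),ray("top",b);out=[]
    for d1,d2 in zip(D1,D2):
        d1=d1/np.linalg.norm(d1);d2=d2/np.linalg.norm(d2)
        s=np.linalg.lstsq(np.c_[d1,-d2],C2-C1,rcond=None)[0];p,q=C1+s[0]*d1,C2+s[1]*d2
        out.append([*(p+q)/2,np.linalg.norm(p-q)])
    return np.array(out)
E
python3 - <<'E'
import cv2
a=cv2.imread("pics/top0.png")[135:250,230:360];cv2.imwrite("pics/t0z.png",cv2.resize(a,None,fx=6,fy=5.2,interpolation=cv2.INTER_CUBIC)[:600])
a=cv2.imread("pics/side0.png")[135:250,220:330];cv2.imwrite("pics/s0z.png",cv2.resize(a,None,fx=5,fy=5,interpolation=cv2.INTER_CUBIC))
from h import *
print("mug,tumbler,case,tablet base approx", plane("top",[[416,194],[108,243],[400,260],[118,150]],0.05))
E
```

```text
mug,tumbler,case,tablet base approx [[ 0.5661 -0.3983  0.05  ]
 [ 0.424   0.4111  0.05  ]
 [ 0.39   -0.3525  0.05  ]
 [ 0.6714  0.3983  0.05  ]]
```

View pics/t0z.png

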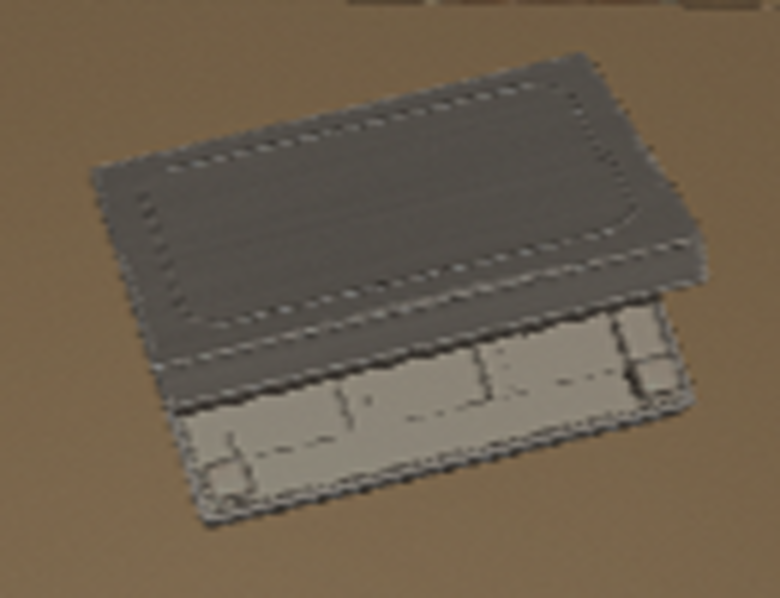

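View pics/s0z.png

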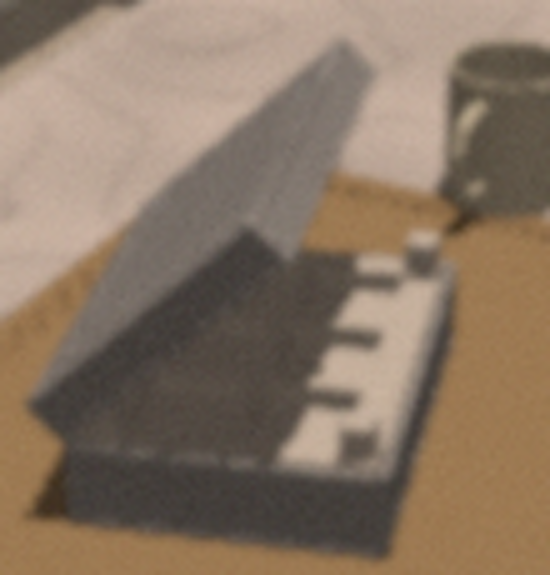

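```bash
python3 - <<'E'
from h import *
for n in("side","top"): print(n,ray(n,[[280,210]])[0])
P=plane("top",[[264.2,235.8],[345.3,212.9]],0.05);print(P,np.linalg.norm(P[0]-P[1]))
# posts top z .073
Q=plane("top",[[230+227/6,135+478/5.2],[230+660/6,135+375/5.2]],0.073);print("posts",Q,np.linalg.norm(Q[0]-Q[1]))
yv=(P[0]-P[1])/np.linalg.norm(P[0]-P[1]);yaw=np.arctan2(-yv[0],yv[1]);xv=np.array([np.cos(yaw),np.sin(yaw),0])
print("yaw",yaw,"post yaw",np.arctan2(-(Q[0]-Q[1])[0],(Q[0]-Q[1])[1]))
c=(P[0]+P[1])/2+0.083*xv;c[2]=0;print("tin",c, "tin from posts",(Q[0]+Q[1])/2+0.066*xv)
# lip: points left,right
for z in np.arange(.1,.22,.01):
    L=plane("top",[[259.7,213.5],[347,188.8]],z)
    h=c+0.083*xv;m=L.mean(0);dx=(m-h)@xv;print(round(z,3),np.linalg.norm(L[0]-L[1]),np.hypot(dx,z-.05),"ang",np.arctan2(z-.05,-dx), m, (m-h)@yv)
E
```

```text
side [0.0432 0.8358 0.6709]
top [ 0.3813 -0.014   1.2607]
[[ 0.4484  0.0054  0.05  ]
 [ 0.5123 -0.2087  0.05  ]] 0.2234497383955994
posts [[ 0.4702 -0.004   0.073 ]
 [ 0.5248 -0.1912  0.073 ]] 0.19502475280104695
yaw 0.2899597050444962 post yaw 0.28343948002958447
tin [ 0.5599 -0.0779  0.    ] tin from posts [ 0.5607 -0.0787  0.073 ]
0.1 0.23206417083740372 0.12173446075145508 ang 0.4232546143114204 [ 0.5355 -0.0941  0.1   ] -0.008531113950959287
0.11 0.23006490820048542 0.12711896354399918 ang 0.49155666463969083 [ 0.5342 -0.0934  0.11  ] -0.007489784439874494
0.12 0.2280656455635671 0.13304697376781024 ang 0.5540433096305419 [ 0.5328 -0.0927  0.12  ] -0.006448454928789732
0.13 0.22606638292664885 0.13944919484623444 ang 0.6109985522703875 [ 0.5315 -0.092   0.13  ] -0.00540712541770496
0.14 0.22406712028973055 0.14626336874273244 ang 0.6628024663787753 [ 0.5302 -0.0914  0.14  ] -0.004365795906620187
0.15 0.2220678576528122 0.15343461964921995 ang 0.7098808340982068 [ 0.5289 -0.0907  0.15  ] -0.003324466395535408
0.16 0.22006859501589393 0.16091521480595886 ang 0.752669816065938 [ 0.5275 -0.09    0.16  ] -0.002283136884450622
0.17 0.21806933237897566 0.1686639990733464 ang 0.7915931520963235 [ 0.5262 -0.0893  0.17  ] -0.0012418073733658774
0.18 0.2160700697420573 0.17664568262201752 ang 0.8270488033320945 [ 0.5249 -0.0886  0.18  ] -0.00020047786228105657
0.19 0.214070807105139 0.18483009541955575 ang 0.8594022046465575 [ 0.5235 -0.0879  0.19  ] 0.0008408516488037088
0.2 0.21207154446822074 0.19319147376327053 ang 0.888983867981842 [ 0.5222 -0.0872  0.2   ] 0.001882181159888488
0.21 0.2100722818313024 0.20170781163620227 ang 0.9160896786666959 [ 0.5209 -0.0865  0.21  ] 0.002923510670973302
```

Emit:
send_rows --targets '[{"hand":-1,"xyz":[-2,0,3],"roll":0},{"hand":-1,"xyz":[-5,0,6.5],"roll":1},{"hand":-1,"xyz":[-8,0,10],"roll":2},{"hand":-1,"xyz":[-11,0,14],"roll":2.8},{"hand":-1,"xyz":[-14,1,18],"roll":2.8},{"hand":-1,"xyz":[-17,2,21.5],"roll":2.8},{"hand":-1,"xyz":[-20,3,25],"roll":2.8},{"hand":-1,"xyz":[-23,4,29],"roll":2.8},{"hand":-1,"xyz":[-26,5,33],"roll":2.8},{"hand":-1,"xyz":[-29,6,36],"roll":2.8}]'

```text
time_s: 1.1
eef_pos: [0.4347, -0.1485, 0.1709]
tcp_rot: [[0.283, 0.001, 0.959], [-0.959, -0.0, 0.283], [0.0, -1.0, 0.0]]
wrist_force: [0.9, 0.5, -0.9]
grip_width: -0.0
```

```bash
python3 - <<'E'
from h import *
o=env.get_obs();print(o['time_s'],o['eef_pos'],o['tcp_rot'],o['grip_width'],o['wrist_force'])
cv2.imwrite("pics/top1.png",env.camera("top"));cv2.imwrite("pics/side1.png",env.camera("side"))
print(proj("side",[0.527+0.113*0.283,-.089-0.113*0.959,.167]),proj("side",[0.527-0.113*0.283,-.089+0.113*0.959,.167]))
E
```

```text
1.1 [ 0.4347 -0.1485  0.1709] [[ 0.2834  0.0005  0.959 ]
 [-0.959  -0.0001  0.2834]
 [ 0.0002 -1.      0.0005]] -1.741137207046816e-06 [ 0.8875  0.4552 -0.9227]
[[295.7269 147.4093]] [[278.6022 185.7049]]
```

View pics/top1.png

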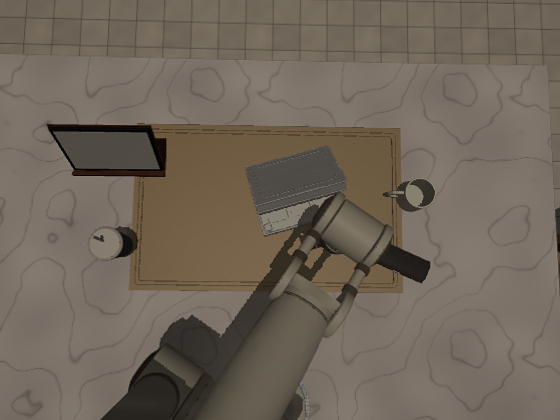

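View pics/side1.png

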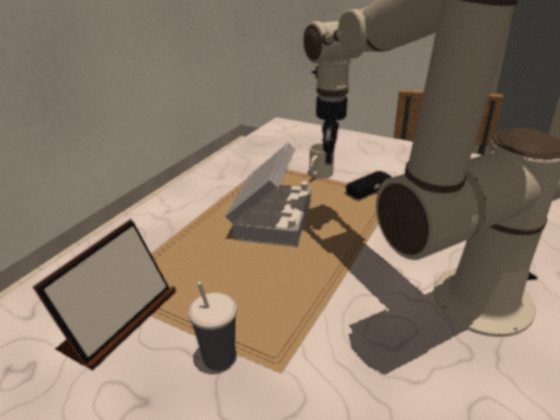

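Emit:
send_rows --targets '[{"hand":-1,"xyz":[0,1.5,3.5],"roll":0},{"hand":-1,"xyz":[0,2.5,7],"roll":0},{"hand":-1,"xyz":[0,2.5,9],"roll":0},{"hand":-1,"xyz":[0,1.5,10.5],"roll":0},{"hand":-1,"xyz":[0,0.5,12],"roll":0},{"hand":-1,"xyz":[0,-0.5,13.5],"roll":0},{"hand":-1,"xyz":[0,-1,15],"roll":0},{"hand":-1,"xyz":[0,-1.5,16.5],"roll":0},{"hand":-1,"xyz":[0,-2,18],"roll":0},{"hand":-1,"xyz":[0,-2,18],"roll":0}]'

```text
time_s: 2.2
eef_pos: [0.6074, -0.0999, 0.1916]
tcp_rot: [[0.283, 0.001, 0.959], [-0.959, -0.0, 0.283], [0.001, -1.0, 0.001]]
wrist_force: [0.6, 0.3, 0.0]
grip_width: -0.0003
```

```bash
python3 - <<'E'
from h import *
cv2.imwrite("pics/side2.png",env.camera("side"))
E
```

```text
(no output)
```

View pics/side2.png

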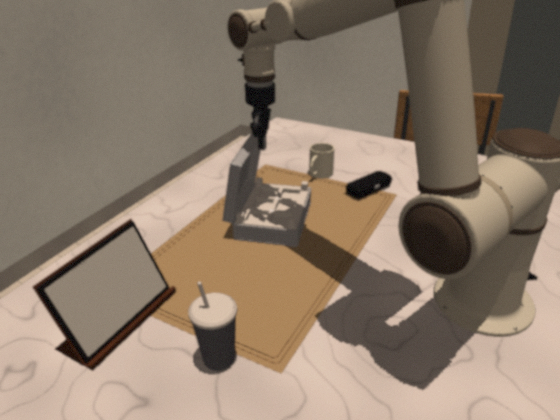

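Emit:
send_rows --targets '[{"hand":-1,"xyz":[0,-0.3,1],"roll":0},{"hand":-1,"xyz":[0,-0.4,2],"roll":0},{"hand":-1,"xyz":[0,-0.4,3],"roll":0},{"hand":-1,"xyz":[0,-0.4,4],"roll":0},{"hand":-1,"xyz":[0,-0.4,5],"roll":0},{"hand":-1,"xyz":[0,-0.3,6],"roll":0},{"hand":-1,"xyz":[0,-0.3,6.5],"roll":0},{"hand":-1,"xyz":[0,-0.3,6.5],"roll":0}]'

```text
time_s: 3.05
eef_pos: [0.6695, -0.0807, 0.1941]
tcp_rot: [[0.284, 0.001, 0.959], [-0.959, 0.0, 0.284], [-0.0, -1.0, 0.001]]
wrist_force: [0.3, -0.6, -0.2]
grip_width: 0.0003
```

```bash
python3 - <<'E'
from h import *
a=env.camera("side");cv2.imwrite("pics/side3.png",a)
cv2.imwrite("pics/s3z.png",cv2.resize(a[100:260,200:340],None,fx=3.7,fy=3.7,interpolation=cv2.INTER_CUBIC))
E
```

```text
(no output)
```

View pics/s3z.png

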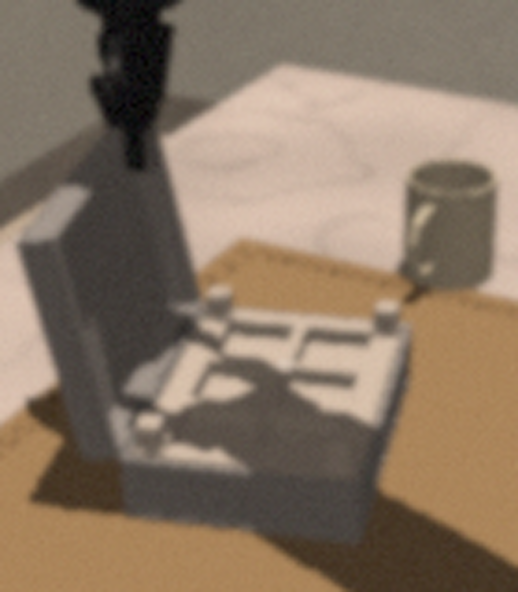

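```bash
cat >> h.py <<'E'
TC=np.array([.560,-.078,0]);YW=.287
RT=np.array([[np.cos(YW),-np.sin(YW),0],[np.sin(YW),np.cos(YW),0],[0,0,1]])
def w(p): return TC+np.array(p,float)/1000@RT.T   # tin mm -> world m
E
python3 - <<'E'
from h import *
for th in(1.55,1.65,1.75,1.85,1.95):
    c,s=np.cos(th),np.sin(th)
    P=[w([83-166*c+h*s,y,50+166*s+h*c]) for y in(113,) for h in(0,28)]
    print(th,((proj("side",P)-[200,100])*3.7).round(0).tolist())
for x in(-66,66):
  for y in(-97,97): print(x,y,((proj("side",w([x,y,73]))-[200,100])*3.7).round(0))
print(((proj("side",[w([83,113,50]),w([-83,113,50]),w([-83,113,0])])-[200,100])*3.7).round(0))
E
```

```text
1.55 [[112.0, 234.0], [70.0, 230.0]]
1.65 [[87.0, 233.0], [45.0, 233.0]]
1.75 [[63.0, 234.0], [22.0, 238.0]]
1.85 [[39.0, 237.0], [1.0, 245.0]]
1.95 [[17.0, 243.0], [-20.0, 254.0]]
-66 -97 [[390. 301.]]
-66 97 [[343. 435.]]
66 -97 [[222. 287.]]
66 97 [[153. 416.]]
[[124. 454.]
 [364. 480.]
 [363. 541.]]
```

Emit:
send_rows --targets '[{"hand":-1,"xyz":[0,0,-3],"roll":0},{"hand":-1,"xyz":[1,-0.5,-6],"roll":0},{"hand":0,"xyz":[2.5,-0.5,-9.5],"roll":0},{"hand":0.3,"xyz":[4,0,-13],"roll":0},{"hand":0.3,"xyz":[5.5,2,-16],"roll":0},{"hand":0.3,"xyz":[6.3,5,-17],"roll":0},{"hand":0.3,"xyz":[6.3,8,-17],"roll":0},{"hand":0.3,"xyz":[6.3,9.5,-17],"roll":0},{"hand":0.3,"xyz":[6.3,9.5,-17],"roll":0}]'

```text
time_s: 4.0
eef_pos: [0.5221, -0.1886, 0.0973]
tcp_rot: [[0.283, -0.004, 0.959], [-0.959, 0.002, 0.283], [-0.003, -1.0, -0.003]]
wrist_force: [-0.1, -0.5, -1.0]
grip_width: 0.0555
```

```bash
python3 - <<'E'
from h import *
o=env.get_obs();d=(o['eef_pos']-w([0,0,0]))@RT*1000;print(d,o['grip_width'],o['wrist_force'])
a=env.camera("side");cv2.imwrite("pics/s4z.png",cv2.resize(a[100:260,200:340],None,fx=3.7,fy=3.7,interpolation=cv2.INTER_CUBIC))
a=env.camera("top");cv2.imwrite("pics/t4z.png",cv2.resize(a[135:250,230:360],None,fx=5,fy=5,interpolation=cv2.INTER_CUBIC))
E
```

```text
[-67.6286 -95.3918  97.3138] 0.055500722039437046 [-0.0913 -0.4573 -1.0334]
```

View pics/s4z.png

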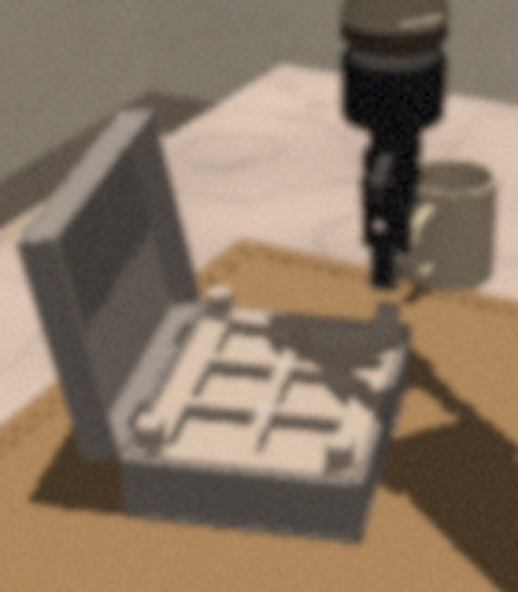

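View pics/t4z.png

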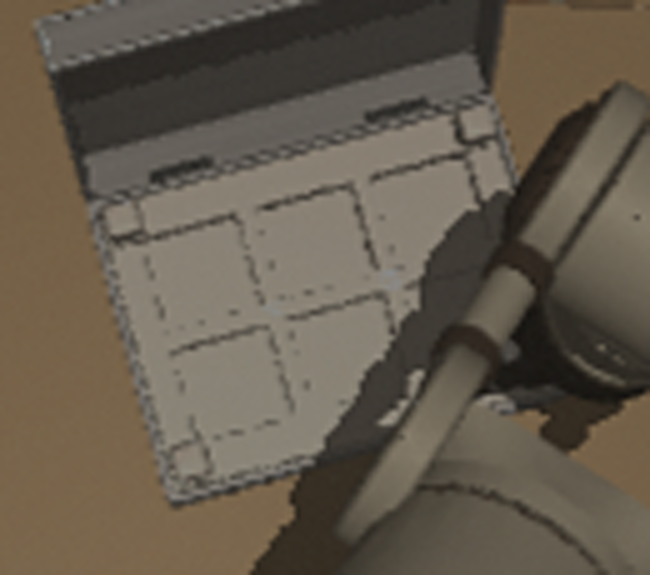

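```bash
python3 - <<'E'
from h import *
P=plane("top",[[255.2,178.6],[325.6,159.8],[267.6,227.4]],.073)
print((P-w([0,0,0]))@RT*1000)
fr=P[2]+P[1]-P[0];print((fr-w([0,0,0]))@RT*1000)
E
```

```text
[[ 65.7897  94.3698  73.    ]
 [ 64.8051 -97.6229  73.    ]
 [-66.1797  97.3262  73.    ]]
[-67.1643 -94.6665  73.    ]
```

Emit:
send_rows --targets '[{"hand":0.3,"xyz":[0,2,0.1],"roll":0},{"hand":0.3,"xyz":[0,3.5,0.1],"roll":0},{"hand":0.3,"xyz":[0,3.9,0.1],"roll":0},{"hand":0.3,"xyz":[0,3.9,0.1],"roll":0},{"hand":-1,"xyz":[0,3.9,0.1],"roll":0},{"hand":-1,"xyz":[0,3.9,0.1],"roll":0},{"hand":-1,"xyz":[0,3.9,0.1],"roll":0},{"hand":-1,"xyz":[0,3.9,0.1],"roll":0},{"hand":-1,"xyz":[0,3.9,0.1],"roll":0}]' --grip_force 20

```text
time_s: 5.0
eef_pos: [0.5249, -0.1889, 0.0613]
tcp_rot: [[0.283, 0.001, 0.959], [-0.959, 0.001, 0.283], [-0.001, -1.0, 0.001]]
wrist_force: [-1.3, 4.7, 5.6]
grip_width: 0.0171
```

```bash
cat > look.py <<'E'
import sys
from h import *
k=sys.argv[1]
o=env.get_obs();d=(o['eef_pos']-w([0,0,0]))@RT*1000;print(o['time_s'],d,o['grip_width'],o['wrist_force'],o['wrist_torque'])
a=env.camera("side");cv2.imwrite(f"pics/s{k}z.png",cv2.resize(a[130:250,210:350],None,fx=5,fy=5,interpolation=cv2.INTER_CUBIC))
E
python3 look.py 5
```

```text
5.0 [-65.0262 -96.3924  61.2622] 0.017087187658447706 [-1.2783  4.6818  5.644 ] [0.7457 0.1921 0.057 ]
```

View pics/s5z.png

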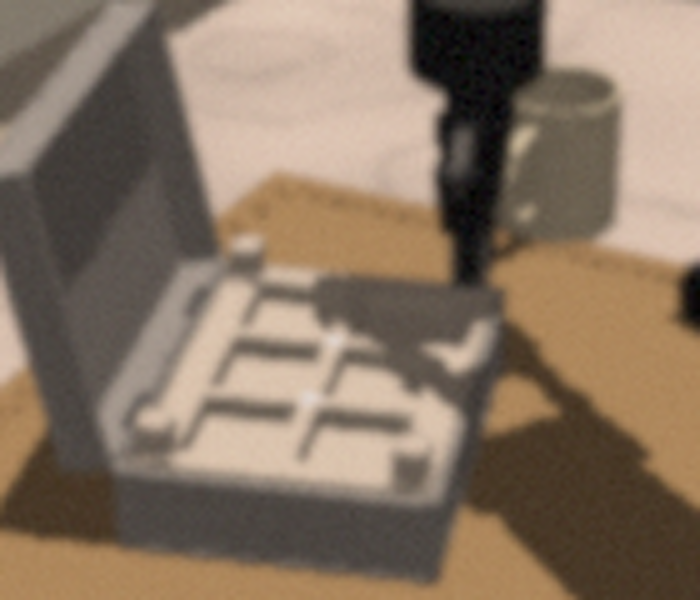

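Emit:
send_rows --targets '[{"hand":-1,"xyz":[0,-0.1,0],"roll":0},{"hand":-1,"xyz":[0,-0.2,0],"roll":0},{"hand":-1,"xyz":[0,-0.3,0],"roll":0},{"hand":-1,"xyz":[0,-0.4,0],"roll":0},{"hand":-1,"xyz":[0,-0.5,0],"roll":0},{"hand":-1,"xyz":[0,-0.5,0],"roll":0}]'

```text
time_s: 5.65
eef_pos: [0.524, -0.1888, 0.0649]
tcp_rot: [[0.283, -0.001, 0.959], [-0.959, 0.001, 0.283], [-0.002, -1.0, -0.001]]
wrist_force: [1.1, 5.4, -4.8]
grip_width: 0.0171
```

```bash
python3 look.py 6
```

```text
5.65 [-65.8615 -96.0486  64.8517] 0.017089713488158017 [ 1.1431  5.3897 -4.7559] [ 0.7156  0.0095 -0.0723]
```

View pics/s6z.png

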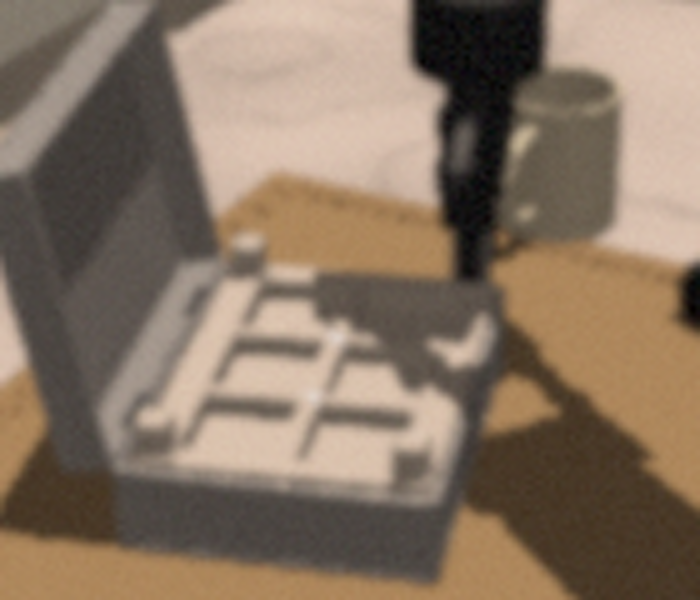

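Emit:
send_rows --targets '[{"hand":-1,"xyz":[0,-0.1,0],"roll":0},{"hand":-1,"xyz":[0,-0.2,0],"roll":0},{"hand":-1,"xyz":[0,-0.3,0],"roll":0},{"hand":-1,"xyz":[0,-0.4,0],"roll":0},{"hand":-1,"xyz":[0,-0.4,0],"roll":0}]'

```text
time_s: 6.2
eef_pos: [0.5241, -0.1888, 0.0693]
tcp_rot: [[0.283, -0.001, 0.959], [-0.959, 0.001, 0.283], [-0.001, -1.0, -0.001]]
wrist_force: [-0.2, 6.6, -3.5]
grip_width: 0.0179
```

```bash
python3 look.py 7
```

```text
6.2 [-65.8047 -96.0886  69.3486] 0.017853861104336365 [-0.1559  6.5501 -3.5402] [ 0.8277  0.2183 -0.0289]
```

View pics/s7z.png

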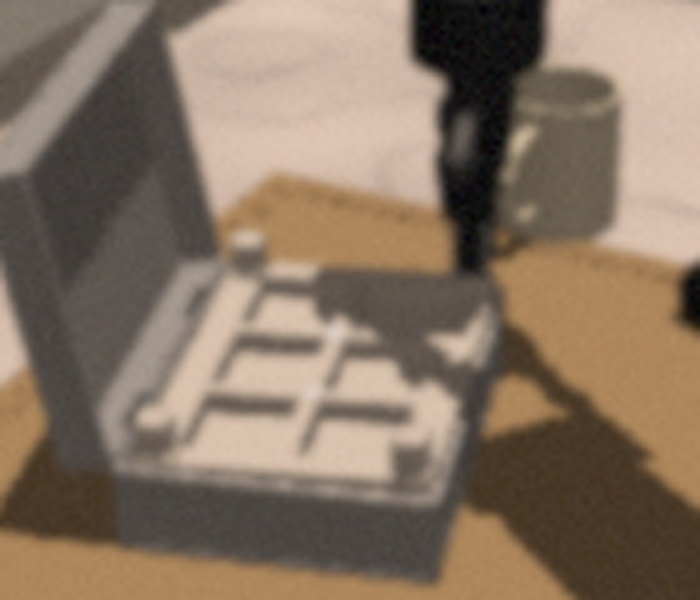

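Emit:
send_rows --targets '[{"hand":-1,"xyz":[0,-0.1,0],"roll":0},{"hand":-1,"xyz":[0,-0.2,0],"roll":0},{"hand":-1,"xyz":[0,-0.3,0],"roll":0},{"hand":-1,"xyz":[0,-0.4,0],"roll":0},{"hand":-1,"xyz":[0,-0.4,0],"roll":0}]'

```text
time_s: 6.75
eef_pos: [0.5255, -0.1897, 0.0745]
tcp_rot: [[0.283, 0.002, 0.959], [-0.959, -0.001, 0.283], [0.002, -1.0, 0.002]]
wrist_force: [2.5, 3.9, -3.4]
grip_width: 0.0172
```

```bash
python3 look.py 8
```

```text
6.75 [-64.6944 -97.3903  74.4614] 0.01717444890089103 [ 2.4671  3.8711 -3.4451] [ 0.5788 -0.2417  0.1127]
```

View pics/s8z.png

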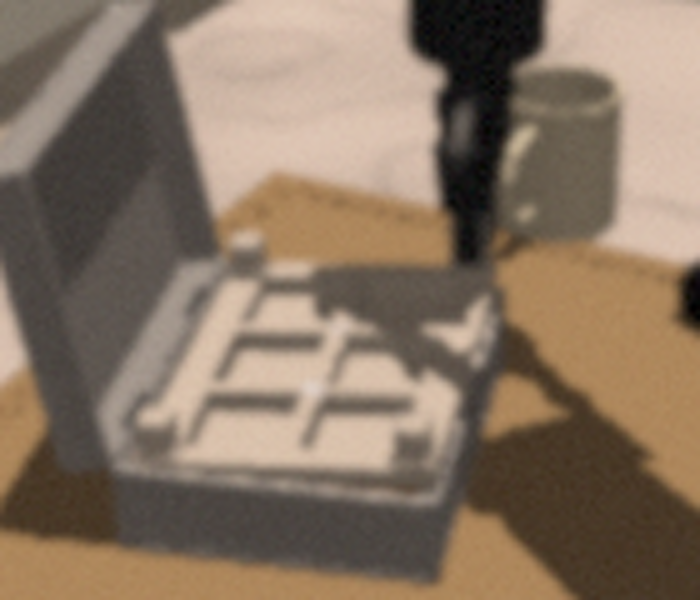

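Emit:
send_rows --targets '[{"hand":-1,"xyz":[0,-0.1,0],"roll":0},{"hand":-1,"xyz":[0,-0.2,0],"roll":0},{"hand":-1,"xyz":[0,-0.3,0],"roll":0},{"hand":-1,"xyz":[0,-0.4,0],"roll":0},{"hand":-1,"xyz":[0,-0.4,0],"roll":0}]'

```text
time_s: 7.3
eef_pos: [0.5247, -0.1895, 0.0776]
tcp_rot: [[0.283, 0.0, 0.959], [-0.959, -0.0, 0.283], [0.0, -1.0, 0.0]]
wrist_force: [2.6, 3.3, -2.1]
grip_width: 0.0172
```

```bash
python3 look.py 9
```

```text
7.3 [-65.4176 -96.9102  77.624 ] 0.017179782018489347 [ 2.6339  3.2716 -2.0648] [ 0.6286 -0.1831  0.0432]
```

View pics/s9z.png

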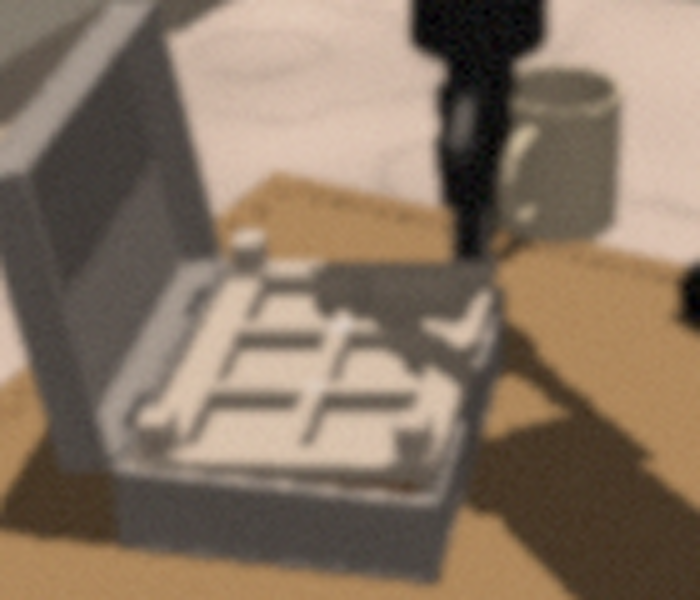

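Emit:
send_rows --targets '[{"hand":-1,"xyz":[0,-0.1,0],"roll":0},{"hand":-1,"xyz":[0,-0.2,0],"roll":0},{"hand":-1,"xyz":[0,-0.3,0],"roll":0},{"hand":-1,"xyz":[0,-0.4,0],"roll":0},{"hand":-1,"xyz":[0,-0.4,0],"roll":0},{"hand":-1,"xyz":[0,-0.4,0],"roll":0}]'

```text
time_s: 7.95
eef_pos: [0.5247, -0.1894, 0.0814]
tcp_rot: [[0.283, 0.001, 0.959], [-0.959, -0.0, 0.283], [0.0, -1.0, 0.001]]
wrist_force: [3.1, 4.1, -3.1]
grip_width: 0.0177
```

```bash
python3 look.py 10
```

```text
7.95 [-65.377  -96.8403  81.3927] 0.017724393343082883 [ 3.0769  4.1365 -3.0612] [ 0.6298 -0.3294  0.0902]
```

View pics/s10z.png

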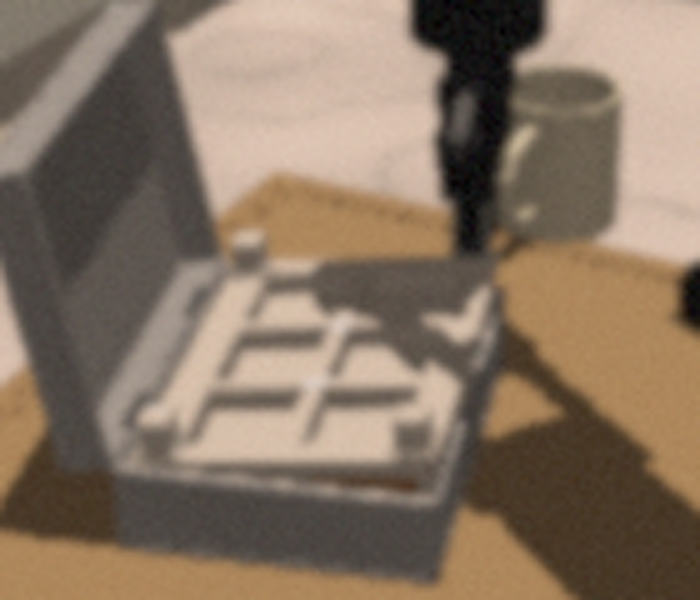

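Emit:
send_rows --targets '[{"hand":-1,"xyz":[0,-0.1,0],"roll":0},{"hand":-1,"xyz":[0,-0.2,0],"roll":0},{"hand":-1,"xyz":[0,-0.3,0],"roll":0},{"hand":-1,"xyz":[0,-0.4,0],"roll":0},{"hand":-1,"xyz":[0,-0.5,0],"roll":0},{"hand":-1,"xyz":[0,-0.5,0],"roll":0}]'

```text
time_s: 8.6
eef_pos: [0.5246, -0.1894, 0.0864]
tcp_rot: [[0.283, 0.0, 0.959], [-0.959, -0.0, 0.283], [0.0, -1.0, 0.0]]
wrist_force: [2.3, 4.3, -3.5]
grip_width: 0.0171
```

```bash
python3 look.py 11
```

```text
8.6 [-65.4612 -96.8649  86.4444] 0.01705421148750008 [ 2.2558  4.2907 -3.501 ] [ 0.5588 -0.2487  0.1119]
```

View pics/s11z.png

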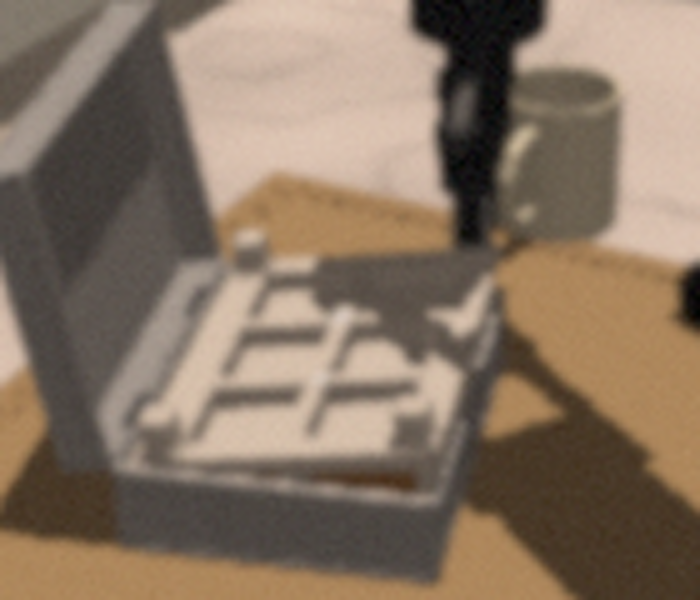

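```bash
python3 - <<'E'
from h import *
a=env.camera("top");cv2.imwrite("pics/t12z.png",cv2.resize(a[135:250,230:360],None,fx=6,fy=5.2,interpolation=cv2.INTER_CUBIC)[:600])
a=env.camera("side");cv2.imwrite("pics/s12z.png",cv2.resize(a[170:245,225:325],None,fx=8,fy=8,interpolation=cv2.INTER_CUBIC))
E
```

```text
(no output)
```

View pics/t12z.png

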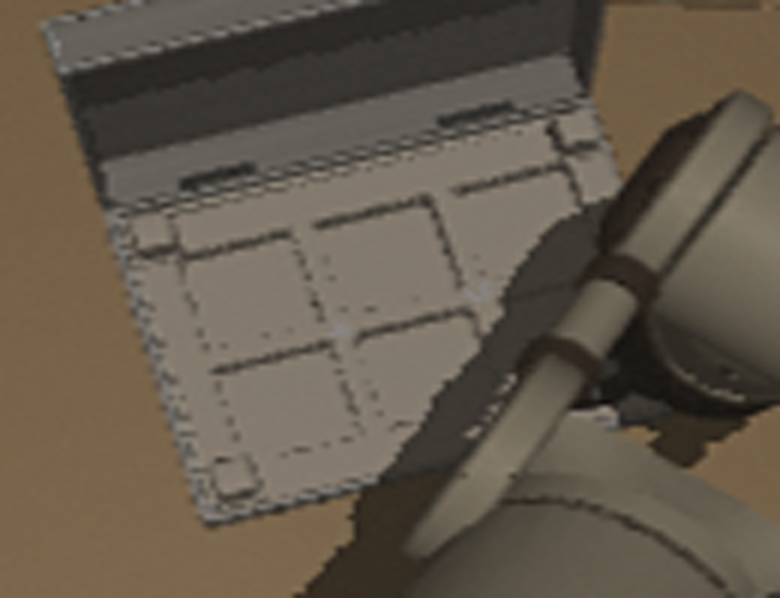

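View pics/s12z.png

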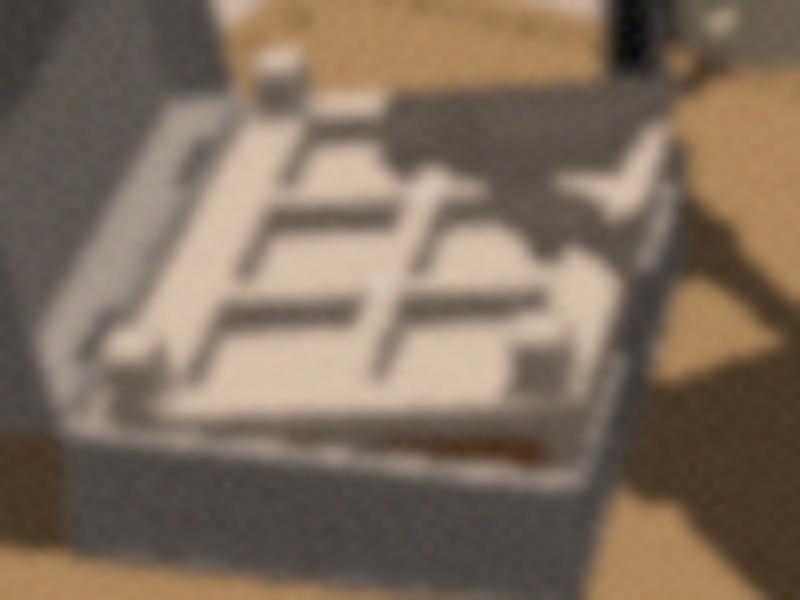

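```bash
python3 - <<'E'
from h import *
T=tri([[241.9,213.1],[260,177.75],[292.5,211.25]],[[255.8,179.8],[326.3,160.4],[269.5,226.9]])
T[:,:3]=(T[:,:3]-w([0,0,0]))@RT;print(T*1000)
E
```

```text
[[ 64.2027  93.8741  68.9897   2.3539]
 [ 64.8179 -99.0474  70.9498   3.3627]
 [-65.9096  92.7169  88.7078   3.0081]]
```

Emit:
send_rows --targets '[{"hand":-1,"xyz":[-0.1,-0.1,0],"roll":0},{"hand":-1,"xyz":[-0.2,-0.2,-0.1],"roll":0},{"hand":-1,"xyz":[-0.3,-0.3,-0.1],"roll":0},{"hand":-1,"xyz":[-0.3,-0.4,-0.2],"roll":0},{"hand":-1,"xyz":[-0.3,-0.4,-0.2],"roll":0}]'

```text
time_s: 9.25
eef_pos: [0.5218, -0.1872, 0.0906]
tcp_rot: [[0.283, 0.0, 0.959], [-0.959, -0.0, 0.283], [0.0, -1.0, 0.0]]
wrist_force: [2.6, 1.6, -3.1]
grip_width: 0.0175
```

```bash
cat > look2.py <<'E'
import sys
from h import *
k=sys.argv[1]
o=env.get_obs();d=(o['eef_pos']-w([0,0,0]))@RT*1000;print(o['time_s'],d,o['grip_width'],o['wrist_force']@RT,o['wrist_torque']@RT)
a=env.camera("side");cv2.imwrite(f"pics/s{k}z.png",cv2.resize(a[160:245,225:325],None,fx=7,fy=7,interpolation=cv2.INTER_CUBIC))
E
python3 look2.py 13
```

```text
9.25 [-67.5795 -93.9422  90.6294] 0.017494737904517096 [ 2.983   0.7488 -3.0995] [ 0.07   -0.3199 -0.1706]
```

View pics/s13z.png

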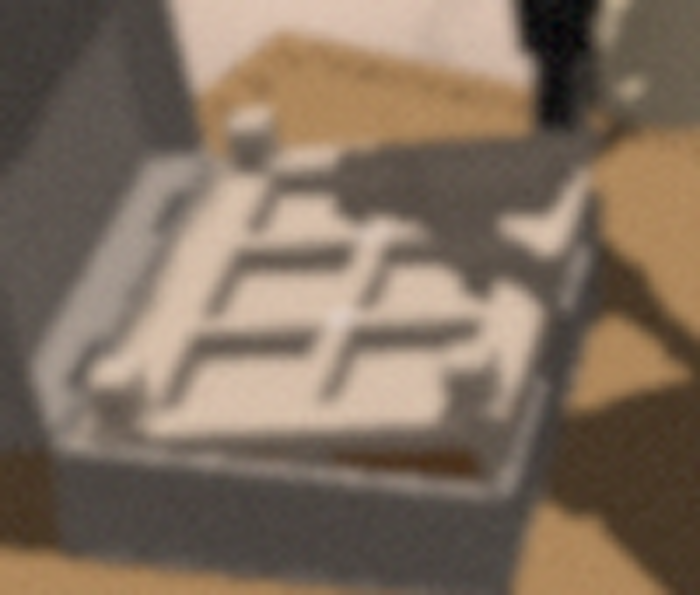

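Emit:
send_rows --targets '[{"hand":-1,"xyz":[-0.1,0,0],"roll":0},{"hand":-1,"xyz":[-0.2,0,0],"roll":0},{"hand":-1,"xyz":[-0.3,0,0],"roll":0},{"hand":-1,"xyz":[-0.4,-0.1,-0.1],"roll":0},{"hand":-1,"xyz":[-0.5,-0.2,-0.1],"roll":0},{"hand":-1,"xyz":[-0.5,-0.3,-0.2],"roll":0},{"hand":-1,"xyz":[-0.5,-0.4,-0.2],"roll":0},{"hand":-1,"xyz":[-0.5,-0.4,-0.2],"roll":0}]' --grip_force 30

```text
time_s: 10.1
eef_pos: [0.5184, -0.1834, 0.0947]
tcp_rot: [[0.283, 0.0, 0.959], [-0.959, -0.001, 0.283], [0.001, -1.0, -0.0]]
wrist_force: [-0.4, -5.2, -0.6]
grip_width: 0.0169
```

```bash
python3 look2.py 14
```

```text
10.1 [-69.7047 -89.3123  94.7018] 0.016892258765886098 [-1.8717 -4.8194 -0.568 ] [-1.264   0.4186 -0.296 ]
```

View pics/s14z.png

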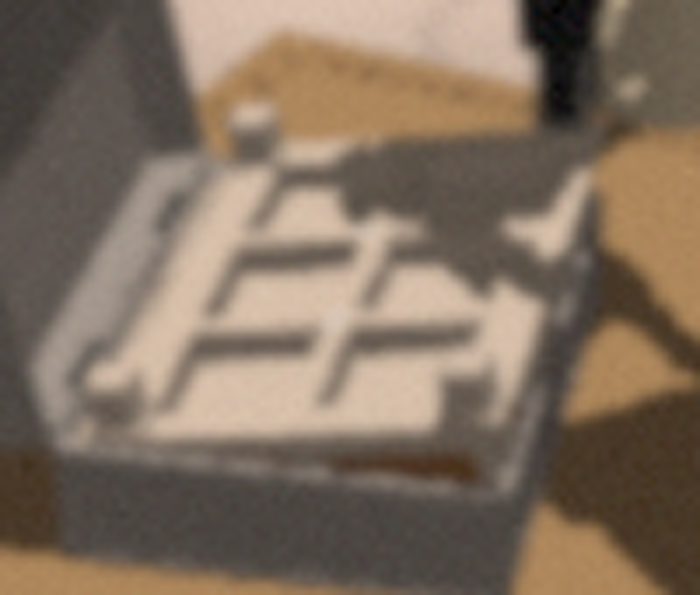

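```bash
python3 - <<'E'
from h import *
a=env.camera("side");cv2.imwrite("pics/s15z.png",cv2.resize(a[155:205,270:330],None,fx=12,fy=12,interpolation=cv2.INTER_CUBIC))
E
```

```text
(no output)
```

View pics/s15z.png

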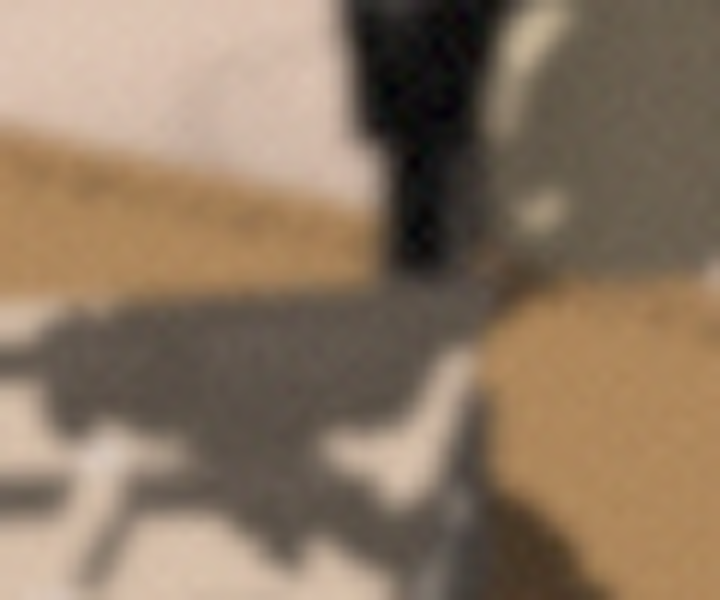

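```bash
python3 - <<'E'
from h import *
for z in (70,75,80,85,90,95,100): print(z,((proj("side",[w([-69,-79,z]),w([-80,-79,z]),w([-58,-79,z]),w([-66,97,z]),w([66,-97,z]),w([66,97,z])])-[270,155])*12).round(0).tolist())
E
```

```text
70 [[425.0, 365.0], [472.0, 369.0], [378.0, 361.0], [274.0, 764.0], [-120.0, 281.0], [-344.0, 701.0]]
75 [[425.0, 346.0], [472.0, 350.0], [378.0, 342.0], [274.0, 743.0], [-120.0, 262.0], [-346.0, 680.0]]
80 [[426.0, 327.0], [473.0, 331.0], [379.0, 323.0], [274.0, 723.0], [-121.0, 244.0], [-347.0, 660.0]]
85 [[426.0, 308.0], [473.0, 312.0], [379.0, 304.0], [274.0, 702.0], [-122.0, 225.0], [-348.0, 640.0]]
90 [[426.0, 288.0], [473.0, 293.0], [379.0, 284.0], [274.0, 681.0], [-123.0, 206.0], [-350.0, 619.0]]
95 [[427.0, 269.0], [474.0, 273.0], [379.0, 265.0], [274.0, 660.0], [-123.0, 187.0], [-351.0, 599.0]]
100 [[427.0, 250.0], [474.0, 254.0], [380.0, 246.0], [274.0, 639.0], [-124.0, 168.0], [-353.0, 578.0]]
```

Emit:
send_rows --targets '[{"hand":-1,"xyz":[0.2,0.2,0.1],"roll":0},{"hand":-1,"xyz":[0.4,0.5,0.2],"roll":0},{"hand":-1,"xyz":[0.6,0.9,0.3],"roll":0},{"hand":-1,"xyz":[0.6,1.3,0.3],"roll":0},{"hand":-1,"xyz":[0.6,1.7,0.3],"roll":0},{"hand":-1,"xyz":[0.6,2.1,0.3],"roll":0},{"hand":-1,"xyz":[0.6,2.5,0.3],"roll":0},{"hand":-1,"xyz":[0.6,2.5,0.3],"roll":0}]' --grip_force 20

```text
time_s: 11.0
eef_pos: [0.523, -0.1881, 0.0701]
tcp_rot: [[0.283, -0.001, 0.959], [-0.959, -0.0, 0.283], [0.0, -1.0, -0.001]]
wrist_force: [-6.0, -4.0, 9.2]
grip_width: 0.017
```

```bash
python3 look2.py 16
```

```text
11.0 [-66.661  -95.0711  70.0649] 0.01696405664398209 [-6.8691 -2.1185  9.2344] [-0.2276  0.8782  0.1645]
```

View pics/s16z.png

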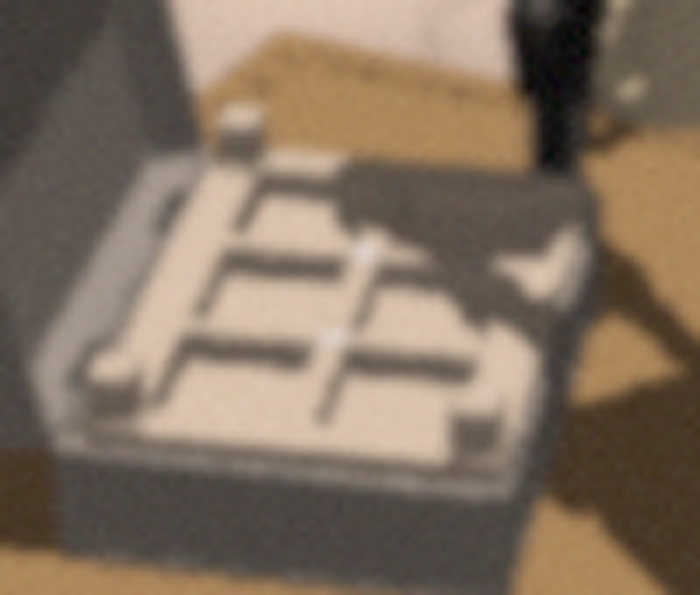

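Emit:
send_rows --targets '[{"hand":-0.3,"xyz":[0,-0.3,0],"roll":0},{"hand":0,"xyz":[0,-0.5,0],"roll":0},{"hand":0,"xyz":[0,-1.5,0],"roll":0},{"hand":0,"xyz":[0,-3,0],"roll":0}]'

```text
time_s: 11.45
eef_pos: [0.5222, -0.1868, 0.099]
tcp_rot: [[0.283, -0.002, 0.959], [-0.959, 0.002, 0.283], [-0.003, -1.0, -0.001]]
wrist_force: [0.8, 0.7, 0.4]
grip_width: 0.0426
```

```bash
python3 look2.py 17; python3 - <<'E'
from h import *
a=env.camera("top");cv2.imwrite("pics/t17z.png",cv2.resize(a[135:250,230:360],None,fx=6,fy=5.2,interpolation=cv2.INTER_CUBIC)[:600])
E
```

```text
11.45 [-67.0085 -93.6233  98.9846] 0.04263909378307826 [0.9809 0.4022 0.394 ] [ 0.0182 -0.0241 -0.0314]
```

View pics/s17z.png

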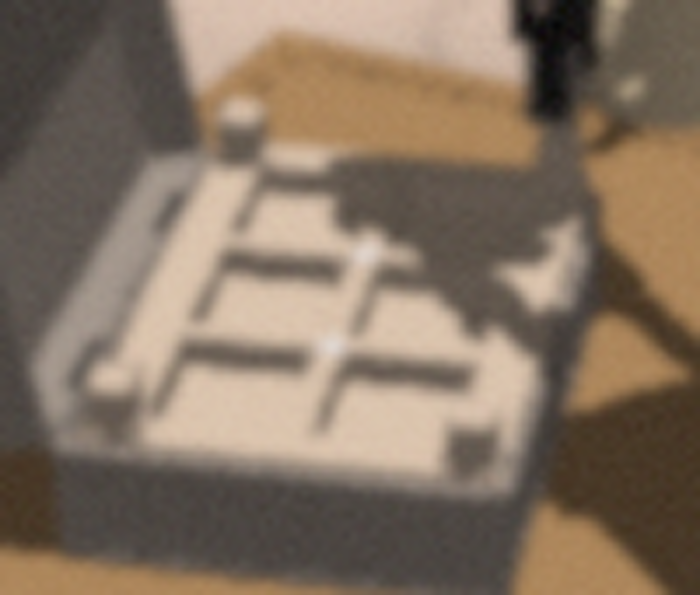

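View pics/t17z.png

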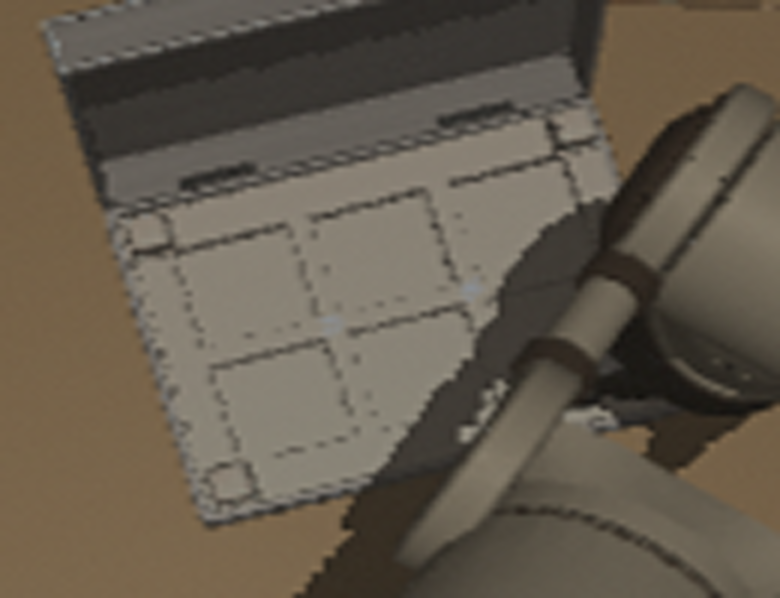

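```bash
python3 - <<'E'
from h import *
a=env.camera("side");b=a[165:230,230:320]
cv2.imwrite("pics/s18z.png",cv2.resize(b,None,fx=8,fy=8,interpolation=cv2.INTER_CUBIC))
for z in (73,78,83): print(z,((proj("side",[w([-66,-97,z]),w([-66,97,z]),w([66,-97,z]),w([66,97,z])])-[230,165])*8).round(0).tolist())
E
```

```text
73 [[603.0, 131.0], [503.0, 421.0], [240.0, 100.0], [90.0, 379.0]]
78 [[603.0, 119.0], [503.0, 407.0], [239.0, 87.0], [89.0, 366.0]]
83 [[604.0, 106.0], [503.0, 394.0], [239.0, 75.0], [88.0, 352.0]]
```

View pics/s18z.png

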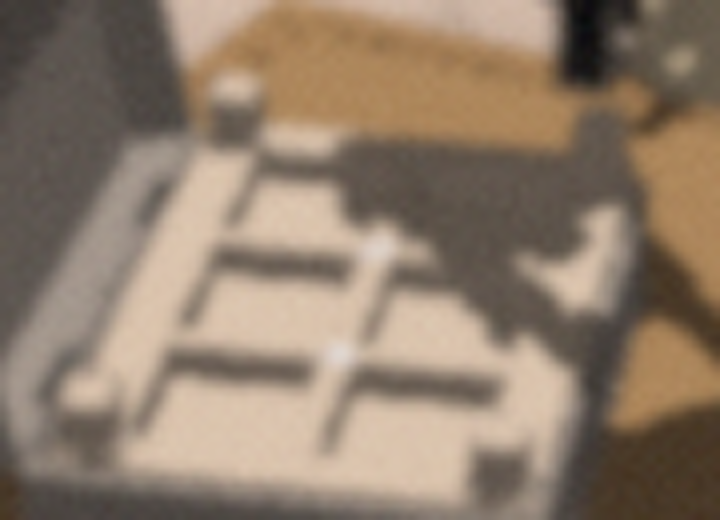

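Emit:
send_rows --targets '[{"hand":0,"xyz":[-2,-1,0],"roll":0},{"hand":0,"xyz":[-6,-1,0],"roll":0},{"hand":0,"xyz":[-10,-1,0],"roll":0},{"hand":0,"xyz":[-14,-1,0.1],"roll":0},{"hand":0,"xyz":[-17.5,-1,0.1],"roll":0},{"hand":0,"xyz":[-19,-1,0.1],"roll":0},{"hand":0,"xyz":[-19,0,0.1],"roll":0},{"hand":0,"xyz":[-19,0,0.1],"roll":0}]'

```text
time_s: 12.4
eef_pos: [0.4696, -0.0056, 0.098]
tcp_rot: [[0.283, -0.002, 0.959], [-0.959, 0.0, 0.283], [-0.001, -1.0, -0.002]]
wrist_force: [-1.1, 0.8, -0.0]
grip_width: 0.0425
```

```bash
python3 look2.py 19
```

```text
12.4 [-66.2549  95.02    97.9589] 0.04253941898011658 [-0.7859  1.092  -0.0275] [-0.0193 -0.0027  0.0252]
```

View pics/s19z.png

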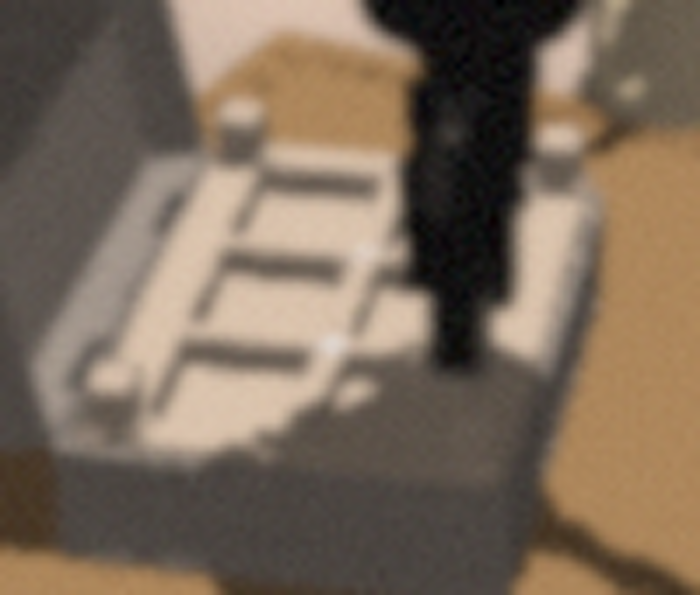

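Emit:
send_rows --targets '[{"hand":0,"xyz":[-0.1,2,0],"roll":0},{"hand":0,"xyz":[-0.1,3.5,0],"roll":0},{"hand":0,"xyz":[-0.1,4.3,0],"roll":0},{"hand":-0.2,"xyz":[-0.1,4.3,0],"roll":0},{"hand":-1,"xyz":[-0.1,4.3,0],"roll":0},{"hand":-1,"xyz":[-0.1,4.3,0],"roll":0},{"hand":-1,"xyz":[-0.1,4.3,0],"roll":0},{"hand":-1,"xyz":[-0.1,4.3,0],"roll":0}]' --grip_force 20

```text
time_s: 13.25
eef_pos: [0.4702, -0.004, 0.0568]
tcp_rot: [[0.283, 0.001, 0.959], [-0.959, 0.0, 0.283], [0.0, -1.0, 0.001]]
wrist_force: [-1.5, 3.4, 1.0]
grip_width: 0.0174
```

```bash
python3 look2.py 20
```

```text
13.25 [-65.2247  96.3557  56.7825] 0.017374116719884758 [-0.5178  3.6942  1.0342] [0.426  0.0077 0.038 ]
```

View pics/s20z.png

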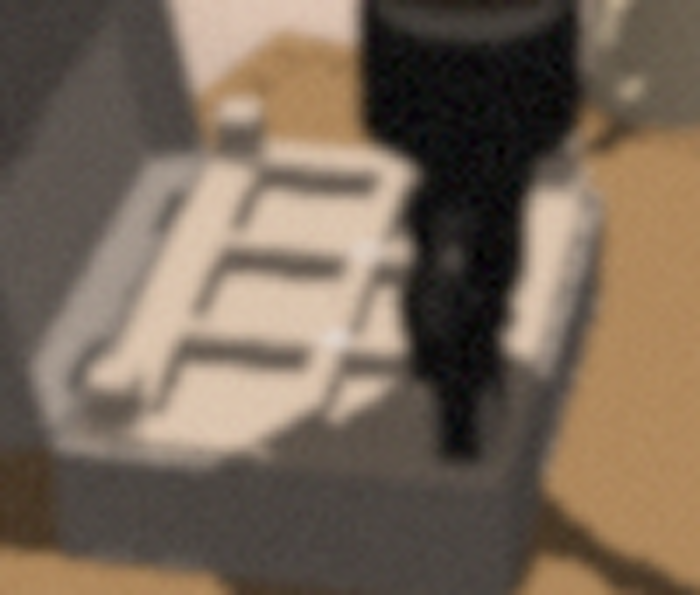

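Emit:
send_rows --targets '[{"hand":-1,"xyz":[0,-0.1,0],"roll":0},{"hand":-1,"xyz":[0,-0.2,0],"roll":0},{"hand":-1,"xyz":[0,-0.3,0],"roll":0},{"hand":-1,"xyz":[0,-0.4,0],"roll":0},{"hand":-1,"xyz":[0,-0.5,0],"roll":0},{"hand":-1,"xyz":[0,-0.6,0],"roll":0},{"hand":-1,"xyz":[0,-0.6,0],"roll":0}]'

```text
time_s: 14.0
eef_pos: [0.4701, -0.0045, 0.0625]
tcp_rot: [[0.283, 0.0, 0.959], [-0.959, -0.0, 0.283], [0.001, -1.0, 0.0]]
wrist_force: [0.1, -0.2, -0.4]
grip_width: 0.0173
```

```bash
python3 look2.py 21
```

```text
14.0 [-65.4562  95.9728  62.467 ] 0.017294655166414458 [ 0.0532 -0.2463 -0.3939] [ 0.121  -0.0504  0.1224]
```

View pics/s21z.png

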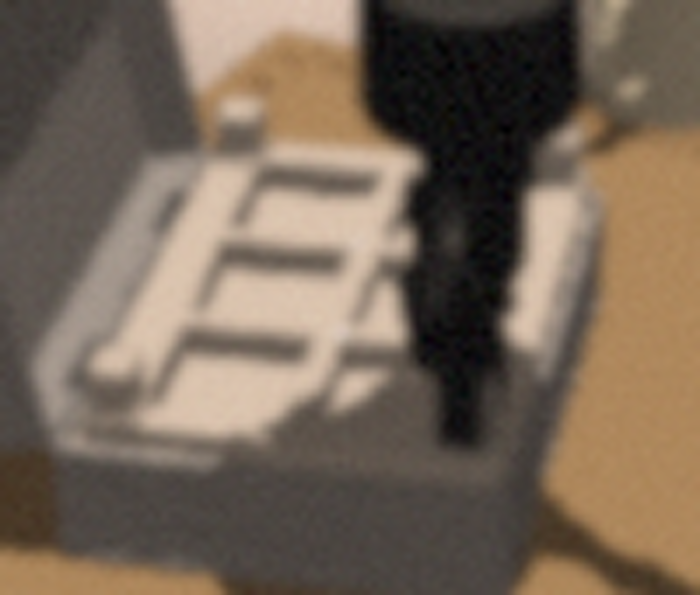

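Emit:
send_rows --targets '[{"hand":-1,"xyz":[0,-0.1,0],"roll":0},{"hand":-1,"xyz":[0,-0.2,0],"roll":0},{"hand":-1,"xyz":[0,-0.3,0],"roll":0},{"hand":-1,"xyz":[0,-0.4,0],"roll":0},{"hand":-1,"xyz":[0,-0.5,0],"roll":0},{"hand":-1,"xyz":[0,-0.6,0],"roll":0},{"hand":-1,"xyz":[0,-0.6,0],"roll":0}]'

```text
time_s: 14.75
eef_pos: [0.47, -0.0043, 0.0685]
tcp_rot: [[0.283, 0.0, 0.959], [-0.959, -0.0, 0.283], [0.0, -1.0, 0.0]]
wrist_force: [-0.2, -0.2, -0.3]
grip_width: 0.0176
```

```bash
python3 look2.py 22
```

```text
14.75 [-65.4258  96.1613  68.4949] 0.017588172466326976 [-0.2524 -0.1431 -0.2703] [ 0.0891  0.0881 -0.0107]
```

View pics/s22z.png

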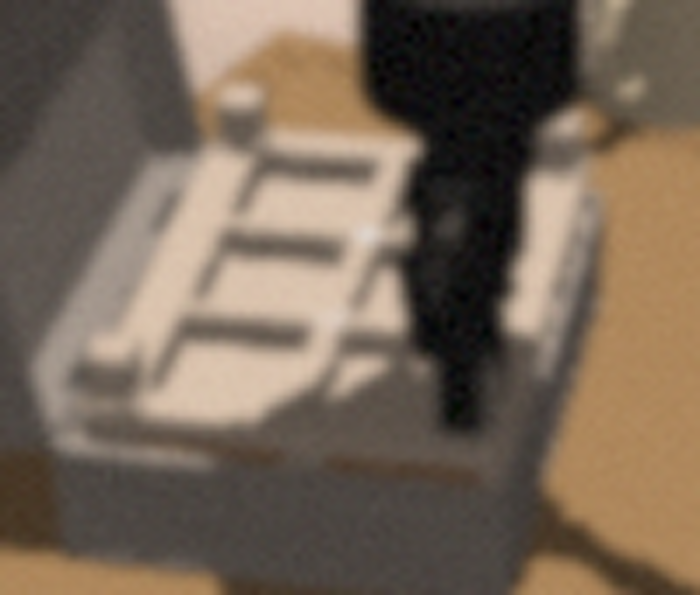

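Emit:
send_rows --targets '[{"hand":-1,"xyz":[0,0,0],"roll":0},{"hand":-1,"xyz":[0,-0.3,0],"roll":0},{"hand":-1,"xyz":[0,-0.7,-0.1],"roll":0},{"hand":-1,"xyz":[0,-1.2,-0.2],"roll":0},{"hand":-1,"xyz":[0,-1.8,-0.4],"roll":0},{"hand":-1,"xyz":[0,-2.4,-0.6],"roll":0},{"hand":-1,"xyz":[0,-3,-0.8],"roll":0},{"hand":-1,"xyz":[0,-3.6,-1],"roll":0},{"hand":-1,"xyz":[0,-4,-1],"roll":0},{"hand":-1,"xyz":[0,-4,-1],"roll":0}]' --grip_force 70

```text
time_s: 15.8
eef_pos: [0.4608, -0.0072, 0.1091]
tcp_rot: [[0.283, 0.002, 0.959], [-0.959, -0.0, 0.283], [0.001, -1.0, 0.001]]
wrist_force: [0.3, 0.4, -1.9]
grip_width: 0.0166
```

```bash
python3 look2.py 23
```

```text
15.8 [-75.1031  95.9479 109.104 ] 0.016604571907961333 [ 0.3927  0.2491 -1.8834] [0.0523 0.0589 0.0064]
```

View pics/s23z.png

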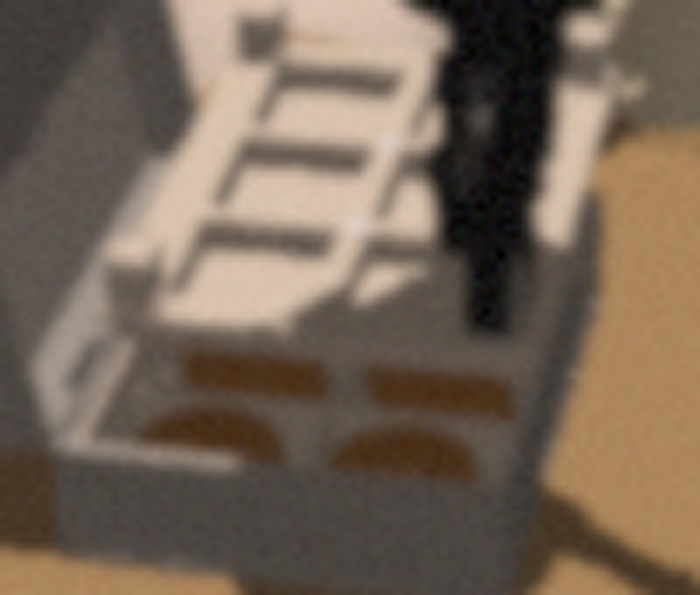

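Emit:
send_rows --targets '[{"hand":-1,"xyz":[0,-1,-0.3],"roll":0},{"hand":-1,"xyz":[0,-2.5,-1],"roll":0},{"hand":-1,"xyz":[0,-4.5,-2],"roll":0},{"hand":-1,"xyz":[0,-6.5,-3],"roll":0},{"hand":-1,"xyz":[0,-8.5,-4],"roll":0},{"hand":-1,"xyz":[0,-10.5,-5],"roll":0},{"hand":-1,"xyz":[0,-12.5,-6],"roll":0},{"hand":-1,"xyz":[0,-14,-7],"roll":0},{"hand":-1,"xyz":[0,-15,-7.5],"roll":0},{"hand":-1,"xyz":[0,-15,-7.5],"roll":0}]'

```text
time_s: 16.85
eef_pos: [0.3888, -0.0287, 0.2599]
tcp_rot: [[0.283, 0.003, 0.959], [-0.959, -0.001, 0.283], [0.002, -1.0, 0.003]]
wrist_force: [0.5, 0.0, -0.8]
grip_width: 0.0163
```

```bash
python3 - <<'E'
from h import *
o=env.get_obs();print(o['time_s'],o['eef_pos'],o['grip_width'],o['wrist_force'],o['joint_positions'])
cv2.imwrite("pics/side24.png",env.camera("side"));cv2.imwrite("pics/top24.png",env.camera("top"))
E
```

```text
16.85 [ 0.3888 -0.0287  0.2599] 0.016258094178324436 [ 0.5245  0.0215 -0.817 ] [-0.3863 -0.3808  2.035   0.      1.4841  0.8981]
```

View pics/side24.png

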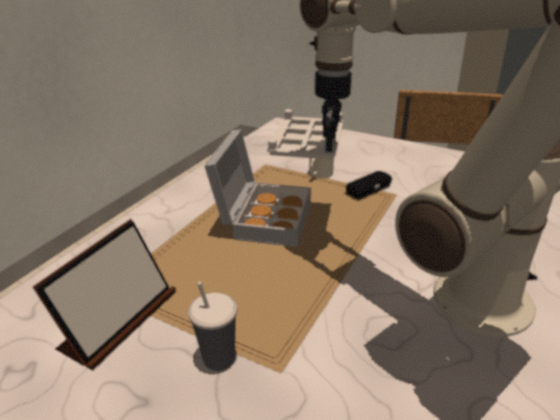

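View pics/top24.png

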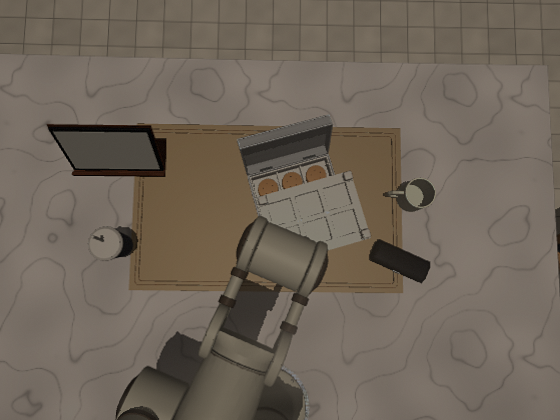

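Emit:
send_rows --targets '[{"hand":-1,"xyz":[-1,0,0],"roll":0},{"hand":-1,"xyz":[-3,0,0],"roll":0},{"hand":-1,"xyz":[-5.5,0,0.5],"roll":0},{"hand":-1,"xyz":[-8,0,1],"roll":0},{"hand":-1,"xyz":[-10.5,0,2],"roll":0},{"hand":-1,"xyz":[-13,0,3],"roll":0},{"hand":-1,"xyz":[-15.5,0,4],"roll":0},{"hand":-1,"xyz":[-18,0,5],"roll":0},{"hand":-1,"xyz":[-20.5,0,6],"roll":0},{"hand":-1,"xyz":[-23,0,7],"roll":0}]'

```text
time_s: 17.95
eef_pos: [0.3895, 0.214, 0.2572]
tcp_rot: [[0.284, -0.002, 0.959], [-0.959, -0.0, 0.284], [-0.0, -1.0, -0.002]]
wrist_force: [-0.1, 0.6, -0.4]
grip_width: 0.0159
```

Emit:
send_rows --targets '[{"hand":-1,"xyz":[-2,0,0.3],"roll":0},{"hand":-1,"xyz":[-4,0,0.5],"roll":0},{"hand":-1,"xyz":[-5.5,0,0.6],"roll":0},{"hand":-1,"xyz":[-6,0,0.6],"roll":0},{"hand":-1,"xyz":[-6,0,0.6],"roll":0},{"hand":-1,"xyz":[-6,0,0.6],"roll":0},{"hand":-1,"xyz":[-6,0,0.6],"roll":0}]'

```text
time_s: 18.65
eef_pos: [0.3793, 0.2708, 0.2581]
tcp_rot: [[0.282, -0.0, 0.959], [-0.959, -0.0, 0.282], [0.0, -1.0, -0.0]]
wrist_force: [0.8, 0.2, -0.7]
grip_width: 0.0157
```

```bash
python3 - <<'E'
from h import *
o=env.get_obs();print(o['time_s'],o['eef_pos'],o['grip_width'],o['wrist_force'],o['qvel'])
a=env.camera("side");cv2.imwrite("pics/side25.png",a);b=env.camera("top");cv2.imwrite("pics/top25.png",b)
cv2.imwrite("pics/t25z.png",cv2.resize(b[120:270,130:350],None,fx=3.6,fy=3.6,interpolation=cv2.INTER_CUBIC))
cv2.imwrite("pics/s25z.png",cv2.resize(a[80:260,190:340],None,fx=3.3,fy=3.3,interpolation=cv2.INTER_CUBIC))
E
```

```text
18.65 [0.3793 0.2708 0.2581] 0.015682983097217842 [ 0.7865  0.193  -0.7386] [-0.0033 -0.0029 -0.0015  0.0041  0.0009  0.0008]
```

View pics/t25z.png

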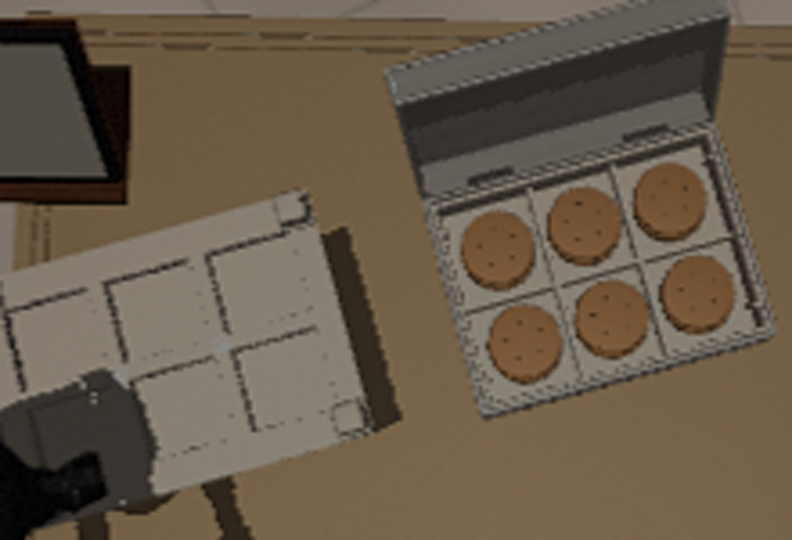

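View pics/side25.png

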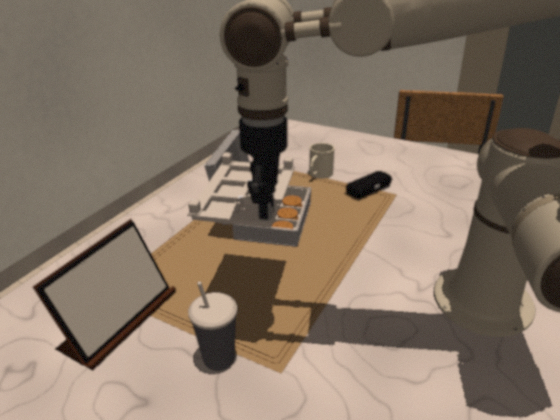

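View pics/s25z.png

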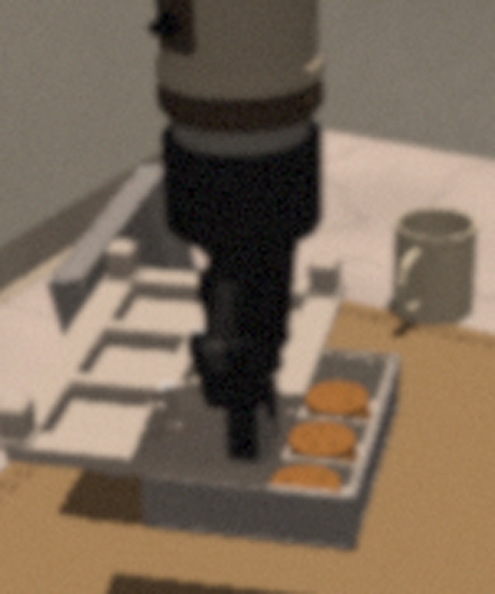

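Emit:
send_rows --targets '[{"hand":-1,"xyz":[0,0,0],"roll":0},{"hand":-1,"xyz":[0,0,0],"roll":0},{"hand":-1,"xyz":[0,0,0],"roll":0},{"hand":-1,"xyz":[0,0,0],"roll":0},{"hand":-1,"xyz":[0,0,0],"roll":0}]' --grip_force 40

```text
time_s: 19.25
eef_pos: [0.3792, 0.2714, 0.2583]
tcp_rot: [[0.283, -0.0, 0.959], [-0.959, 0.0, 0.283], [-0.0, -1.0, -0.0]]
wrist_force: [-0.3, -1.0, -0.5]
grip_width: 0.0161
```

```bash
python3 - <<'E'
from h import *
o=env.get_obs();print(o['time_s'],o['eef_pos'],o['grip_width'])
a=env.camera("side");b=env.camera("top")
cv2.imwrite("pics/t26z.png",cv2.resize(b[150:270,110:250],None,fx=5,fy=5,interpolation=cv2.INTER_CUBIC))
cv2.imwrite("pics/s26z.png",cv2.resize(a[140:230,180:300],None,fx=6,fy=6,interpolation=cv2.INTER_CUBIC))
E
```

```text
19.25 [0.3792 0.2714 0.2583] 0.01610933935328525
```

View pics/t26z.png

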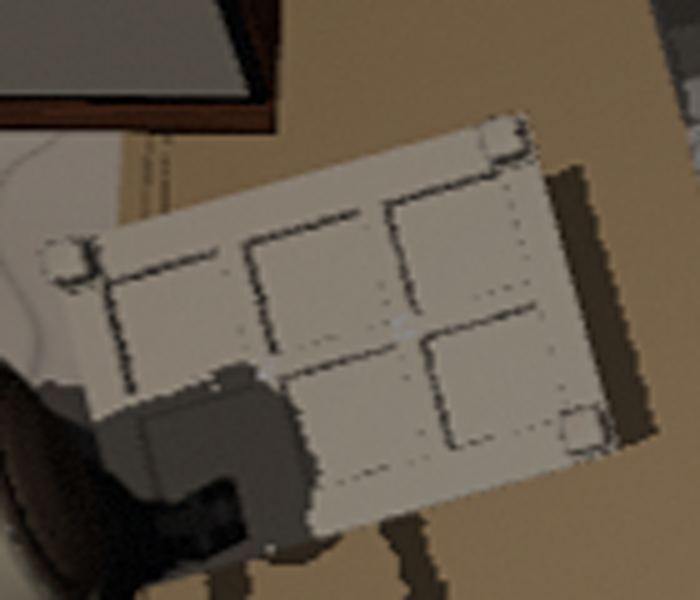

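View pics/s26z.png

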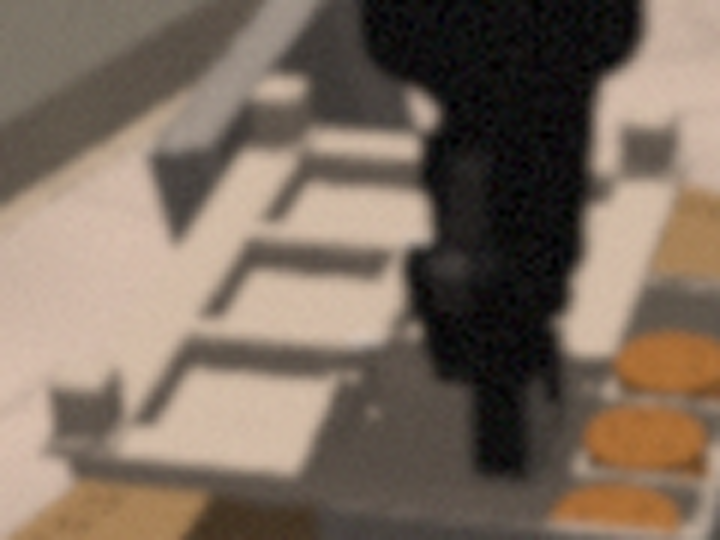

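```bash
python3 - <<'E'
from h import *
T=tri([[194.2,203.8],[226.3,155],[288.3,161.3]],[[123,202],[210.4,177.6],[226,236]]);print(T)
P=T[:,:3];n=np.cross(P[0]-P[1],P[2]-P[1]);n/=np.linalg.norm(n);print("tilt deg",np.degrees(np.arccos(abs(n[2]))),np.linalg.norm(P[0]-P[1]),np.linalg.norm(P[2]-P[1]))
m=(P[0]+P[2])/2;print("mid",m,np.hypot(*(m-TC)[:2]))
b=cv2.imread("pics/top25.png");hsv=cv2.cvtColor(b,cv2.COLOR_BGR2HSV)
o=env.get_obs();print(o['grip_width'])
E
```

```text
[[0.5054 0.308  0.2673 0.001 ]
 [0.562  0.1214 0.2733 0.003 ]
 [0.435  0.084  0.2699 0.0008]]
tilt deg 2.268956599253391 0.19499298633758955 0.13242536369926475
mid [0.4702 0.196  0.2686] 0.2883355948541293
0.01602752811630003
```

Emit:
send_rows --targets '[{"hand":-1,"xyz":[0,0,0],"roll":0},{"hand":-1,"xyz":[0,0,0],"roll":0},{"hand":-1,"xyz":[0,0,0],"roll":0},{"hand":-1,"xyz":[0,0,0],"roll":0},{"hand":-1,"xyz":[0,0,0],"roll":0},{"hand":-1,"xyz":[0,0,0],"roll":0}]'

```text
time_s: 19.95
eef_pos: [0.3792, 0.2714, 0.2583]
tcp_rot: [[0.283, -0.0, 0.959], [-0.959, 0.0, 0.283], [-0.0, -1.0, 0.0]]
wrist_force: [1.1, -0.1, -0.8]
grip_width: 0.0164
```

```bash
python3 - <<'E'
from h import *
o=env.get_obs();print(o['time_s'],o['eef_pos'],o['grip_width'],o['wrist_force'],np.abs(o['qvel']).max())
a=env.camera("side");b=env.camera("top")
cv2.imwrite("pics/t27z.png",cv2.resize(b[110:250,230:370],None,fx=4.2,fy=4.2,interpolation=cv2.INTER_CUBIC))
cv2.imwrite("pics/top27.png",b);cv2.imwrite("pics/side27.png",a)
for n in("top","side"):
    d=cv2.absdiff(cv2.imread(f"pics/{n}0.png"),a if n=="side" else b).max(2)
    R={"top":{"mug":(380,175,440,215),"tumbler":(85,222,135,262),"case":(365,235,432,285),"tablet":(45,120,120,180)},"side":{"mug":(305,140,340,180),"tumbler":(185,280,240,370),"tablet":(40,220,180,360)}}[n]
    for k,(x0,y0,x1,y1) in R.items(): print(n,k,(d[y0:y1,x0:x1]>40).mean().round(3))
E
```

```text
19.95 [0.3792 0.2714 0.2583] 0.016413953452001757 [ 1.0947 -0.1322 -0.8147] 0.002216327958173659
top mug 0.0
top tumbler 0.431
top case 0.0
top tablet 0.0
side mug 0.0
side tumbler 0.13
side tablet 0.0
```

View pics/t27z.png

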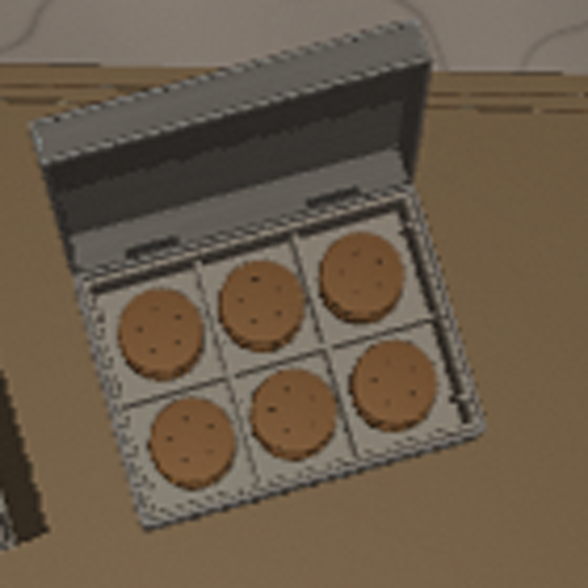

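View pics/side27.png

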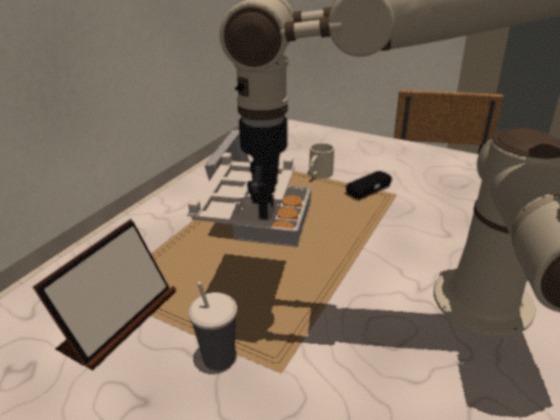

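View pics/top27.png

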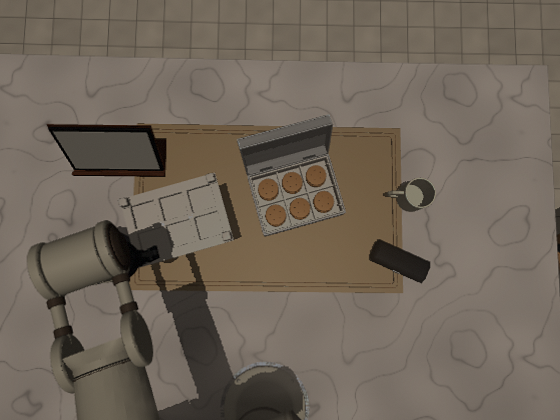

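```bash
python3 -c "
from station import env
print(env.hand_in())"
```

```text
the job is handed in; nothing more can be done
None
```

The job is handed in at about 20 s of the 64 s. The empty tray is being held out to the left of the tin, and the lower tray lies in the tin with all six biscuits in place.

**What I did**
- **Lid:** I pushed it back with the shut fingers. It measured about 1.75 rad in the side view, and a later picture showed it unmoved.
- **Peel:** I lifted the front right corner about 20 mm at 20 N while the back left corner stayed down. The fingers then slipped up the post, because the grip was too shallow.
- **Regrip:** I set the tray back down and found its right side already loose. I took it deeper by the front left post, and it came off with almost no pull.

**Last checks**
- **Tray:** it is level to about 2° (limit 11°), with the deck about 0.25 m above the desk. Its middle is about 0.29 m from the tin's, where the lower tray lies, against 0.21 m needed.
- **Hold:** the arm was still. The opening had narrowed slowly at 70 N, so I eased to 40 N, after which it stayed between 16.0 and 16.4 mm.
- **Other things on the desk:** the mug, glasses case and tablet stand showed no change in the pictures.
- **Flagged but judged fine:** the comparison flagged the tumbler. In the top view the arm hides it. In the side view it stands where it was, so I put that difference down to the arm's shadow.
- **Not measured:** I judged the lower tray's position only from the top view. It may have shifted about 1 mm within its play.

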